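# Turn the stop valve over its detent with the T-key

## Task

Take the T-handled valve key from its sloping wooden rest, stand it upright on the square spindle of the stop valve with its socket fully down, and let go of it there. Then take hold of it afresh and turn it anticlockwise, seen from above, until the valve clicks past its detent and comes to its stop. Leave the key standing on the spindle, and do not push the jar, the spray can or the paint tin about or knock them over.

Things in the scene. Friction and masses are not known exactly. Their poses are not given: they have to be found in the camera images.
- key_shaft (a point): Steel T-handled valve key, 178 mm long, 0.2 to 0.33 kg: 34 x 34 x 30 mm square socket, 16 mm square shaft, crossbar at the other end. This point: on the shaft's axis, 62 mm from the socket's mouth, where to take it first (bare from 30 to 125 mm). z: along the shaft, socket to crossbar; y: along the crossbar. Starts on the rest with z 30 degrees above level, crossbar high and level, -x side up.
- key_mouth (a point): Centre of the key's open socket mouth, axes as key_shaft (z goes into the key). The socket's hole is 22 x 22 mm square, 23 mm deep, with a small chamfer; its sides are parallel to the key's x and y axes.
- key_bar (a point): Middle of the key's crossbar (24 mm thick both ways, 80 mm long along y), 166 mm from the mouth on the shaft's axis; axes as key_shaft.
- rest: Fixed wooden rest under the key, base board 190 x 70 x 8 mm, 85 mm high at its far end; origin under its middle, x along the key from socket end to crossbar end. It carries the key at the socket and just below the crossbar; between these the shaft is free all round, 30 mm or more above the board. Low cheeks and a lip hold the socket: lift the key straight up out of it.
- spindle_top (a point): Centre of the top of the valve's square steel spindle: 20 x 20 mm, 20 mm high, top edges chamfered 2.5 mm, 88 mm above the bench, on a round 53 mm collar that turns with it. x, y: square to its sides, z up. The key goes on in any of four quarter positions; fully down its mouth rests on the collar 20 mm below this point, with 1 mm play each side.
- valve: Fixed stop valve, 63 mm high without collar and spindle: brass body 56 mm wide on a 90 x 130 mm foot, with a level 150 mm pipe stub along its y; origin under the spindle. A level detent pin on its +x side comes 4 mm farther out as the detent's crest is passed.
- spindle (a joint): Turn of the spindle, rad, growing anticlockwise seen from above. It starts at 0. A spring detent resists up to about 0.4 N m, most from 0.1 to 0.5; its crest is at 0.65; let go before it, the spindle springs back, past it the spindle clicks on by itself towards the hard stop at 1.3.
- jar_mid (a point): Screw jar, 64 mm across, 75 mm high, standing on the bench: half-way up its axis.
- spray_can_mid (a point): Spray can, 60 mm across, 170 mm high, standing on the bench: half-way up its axis.
- paint_tin_mid (a point): Paint tin, 100 mm across, 110 mm high, standing on the bench: half-way up its axis.
Not all that is in view belongs to the job. Leave any green or turquoise look-alike of the part that bears key_shaft alone.

How it is judged:
On the way, in this order (a step that is already met when the one before it is completed fails the run):
1. the key stands upright on the spindle, fully down, let go, and the valve is not yet turned (horizontal distance between key_mouth and spindle_top below 0.005 m and z of key_mouth in the frame of spindle_top below -0.015 m and angle between key_mouth's own z axis and vertical below 0.12 rad and contact force between the fingers and key below 0.1 N and value of joint spindle below 0.5 rad), for 0.2 s.
2. the key has turned the valve past its detent to its stop (value of joint spindle above 1.08 rad and z of key_mouth in the frame of spindle_top below -0.012 m and horizontal distance between key_mouth and spindle_top below 0.006 m), for 0.2 s.
At the end, for the whole second after the job is handed in: The valve's spindle is turned past its detent (joint above 1.08 rad), and the key stands on it: mouth at least 12 mm below the spindle's top and within 5 mm of its axis, upright within 0.12 rad (value of joint spindle above 1.08 rad and horizontal distance between key_mouth and spindle_top below 0.005 m and z of key_mouth in the frame of spindle_top below -0.012 m and angle between key_mouth's own z axis and vertical below 0.12 rad); the robot touches nothing.
It fails at once if the jar, the spray can or the paint tin is pushed more than 30 mm or knocked over (distance of any of jar_mid, spray_can_mid, paint_tin_mid from where it was at the start of the episode above 0.03 m).
It also fails if it takes over 67 s, if anything falls off the work surface, if the arm or the gripper's body presses on something with over 40 N, if the wrist force passes 120 N, or if a joint passes its speed limit or range.

## Robot

A 6-joint arm with a two-finger parallel gripper is mounted at the origin on the work surface. World frame = base frame: x ahead of the robot, y to its left, z up, the work surface at z = 0. Lengths are in m, angles in rad, forces in N, time in s.
With the tool pointing down it reaches from about 0.375 to 0.975 m from the base axis. Payload 3.8 kg.
Tool frame: the origin (TCP) lies at the very end of the fingers, on their centre line; the grasp point (between the pads) lies 19 mm behind it; z points along the fingers, y is the direction in which the jaws open and shut (so a half turn about z gives the same grasp; the last joint's range is limited). The gripper opens to 85 mm and grips with 20 to 120 N. Pads are 22 mm wide; open, the fingers measure 114 mm over their backs; the gripper's body (76 mm by 85 mm) begins 54 mm behind the grasp point. The pads swing forward as they close: fully open they stand 13 mm farther back than shut.
Start: joints at [-1.156, 0.264, 1.604, -0, 1.274, -0.037], TCP at [0.295, -0.607, 0.231] pointing down, gripper open.
Joint ranges: [-2.63, 2.63], [-0.94, 2.18], [0.31, 2.57], [-1.31, 4.45], [0, 2.66], [-2.55, 2.55]. Speed limits (rad/s): [2.57, 2.57, 3.14, 3.14, 3.14, 3.14].

## Interface

Orientations are given as a rotation vector (axis times angle).
In Python, from workcell import bot, viewer, finish_job gives the robot as it stands.
- The arm moves only by the tool servo_tool, never from a script. Its argument "plan" is a list that holds one entry, the list of rows, each a list of 6 numbers: the shift along the tool's x, y, z in cm, then the turn, a rotation vector about the tool's x, y, z in degrees. A call has 1 to 20 rows; each row is the pose to reach, as a shift and turn from the pose measured when the call began, along the tool's axes at that moment; what a row does not reach only later rows make up. A row lasts 1/12 s, in which the tool goes at most 41.7 mm and 7.16 degrees, less where a joint would pass 70% of its speed; a pose out of reach is approached as far as the arm can. A call with a gripper value outside its range is refused whole. "claw" is the finger opening in cm, from 0 to 8.54, set as the call begins (left out, the last holds). The fingers move at their own pace and stop on an object; "grip_force" is the grip in N (left out, the last holds). Time passes only in rows, so rows that repeat a pose let the fingers close. It gives the time, the measured TCP pose, the force and the opening at its end, in the units of the state.
- bot.read_state(): the state, without advancing time (a new reading comes with each control period).
- viewer.read_camera(name): name is "side" or "top"; returns a dict with "color" (400x640x3 uint8, red, green, blue), "fx", "fy", "cx", "cy" (pixels), "k1" (the pictures are not rectified: a ray, as slopes to the right and down, at radius r is drawn at 1 + k1 r^2 times it, then the intrinsics apply), "eye" and "rotation" of the camera in the world. Camera axes: x right, y down, z forward; pixel columns grow to the right and rows downward; lengths in m; the calibration is good to about 2 mm. A picture is of the moment at which its call begins. There is no depth.
- finish_job(): hands the job in, once; it reports no verdict.
The state is a dict: "time": time; "q": joint angles; "joint_vel": joint speeds; "joint_torque": joint torques, N m; "tool_pos": TCP position; "tcp_rot": TCP orientation; "wrist_force": force on the tool from outside, world axes, zero at the start; "torque": the same for the moment, N m; "width": opening from 0.0 (shut) to 1.0 (fully open).
Only numpy, scipy, OpenCV 4.12 (cv2) and the standard library are available. Lean on these libraries where they do the work, as an engineer would, in place of code of your own. Each camera call takes 0.05 s, during which the arm holds its last target.

## Working session

There is one attempt and no reset: what is moved stays moved. The work goes in short steps, Python scripts to look and compute and a tool call to move; the robot and the scene stay as the last step left them, time stands still between calls to the robot, and variables do not carry over. Pictures are saved under pics/ and viewed, and the job is handed in when it is done.

Besides the shell and the picture viewer there is one more tool, called after ">>>" as name([rows], argument=value, ...), one row to a line, values as JSON. servo_tool: Moves the arm, as the interface text tells. Its arguments: {"type":"object","properties":{"plan":{"type":"array"},"claw":{"type":"number"},"grip_force":{"type":"number"}},"required":["plan"]}

```bash
ls; mkdir -p pics; python3 - <<'E'
from workcell import bot, viewer
import cv2
s=bot.read_state();print(s)
for n in("side","top"):
    c=viewer.read_camera(n);cv2.imwrite(f"pics/{n}0.png",c["color"][:,:,::-1])
    print(n,{k:c[k] for k in c if k!="color"})
E
```

```text
pics
{'time': 0.0, 'q': array([-1.15589812e+00,  2.64762789e-01,  1.60537887e+00,  1.68716560e-05,
        1.27371080e+00, -3.69226351e-02]), 'joint_vel': array([0.00107036, 0.00172854, 0.00076001, 0.0011184 , 0.0013873 ,
       0.00116315]), 'joint_torque': array([ 6.28828875e-04, -5.15115309e+01, -3.67315328e+01, -2.40911896e-05,
        1.29407897e-02,  2.52310872e-05]), 'tool_pos': array([ 0.29440024, -0.60659612,  0.22995291]), 'tcp_rot': array([-3.05960217e+00, -7.03191654e-01,  6.41527623e-04]), 'wrist_force': array([ 0.60771505,  0.23362977, -0.19107143]), 'torque': array([-0.02028137, -0.00032449, -0.02566365]), 'width': 0.9964613212501644}
side {'fx': 439.2685651990089, 'fy': 439.2685651990089, 'cx': 324.8508369717946, 'cy': 200.96552180876375, 'k1': -0.053821014356031316, 'eye': array([0.00613952, 0.97713021, 0.74521087]), 'rotation': array([-0.61691316,  2.4436272 , -1.39450214])}
top {'fx': 375.1794398965833, 'fy': 375.1794398965833, 'cx': 315.09036110008356, 'cy': 198.9384112168628, 'k1': -0.0893258687179408, 'eye': array([ 0.45786861, -0.00355496,  1.09930872]), 'rotation': array([-2.17011893,  2.17381391, -0.08730313])}
```

View pics/side0.png

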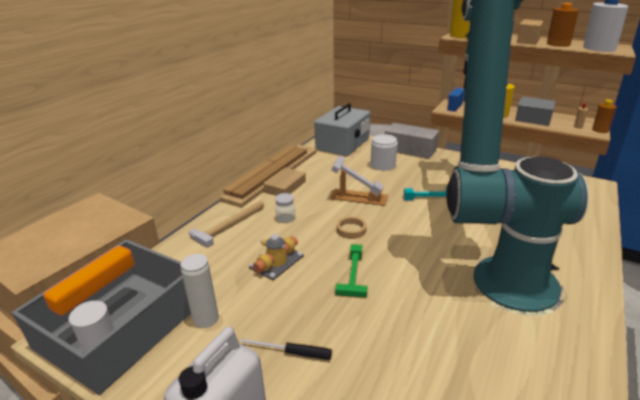

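View pics/top0.png

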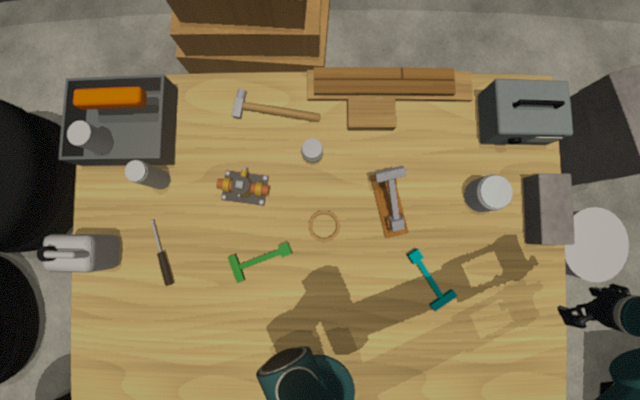

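The grey steel key lies on its wooden rest (top ~(392,200), side ~(358,178)). The green one (top ~(260,260)) and the turquoise one (top ~(430,280)) are look-alikes lying on the bench. The valve is at top ~(243,187), the jar at (312,150), the spray can at (140,172) and the paint tin at (490,193). I'll confirm in enlarged crops.

```bash
cat > h.py <<'E'
import numpy as np, cv2
from scipy.spatial.transform import Rotation as R
from workcell import bot, viewer
def K(c): return np.array([[c["fx"],0,c["cx"]],[0,c["fy"],c["cy"]],[0,0,1.]])
def D(c): return np.array([c["k1"],0,0,0,0.])
def ray(c,px):
    u=cv2.undistortPoints(np.array([[px]],float),K(c),D(c))[0,0]
    d=R.from_rotvec(c["rotation"]).apply([u[0],u[1],1]); return d/np.linalg.norm(d)
def onz(c,px,z):
    d=ray(c,px); return c["eye"]+d*(z-c["eye"][2])/d[2]
def tri(c1,p1,c2,p2):
    a,b=ray(c1,p1),ray(c2,p2); A=np.stack([a,-b],1)
    t=np.linalg.lstsq(A,c2["eye"]-c1["eye"],rcond=None)[0]
    P,Q=c1["eye"]+t[0]*a,c2["eye"]+t[1]*b
    return (P+Q)/2,np.linalg.norm(P-Q)
def proj(c,P):
    Rm=R.from_rotvec(c["rotation"]).inv()
    return cv2.projectPoints(Rm.apply(np.atleast_2d(P)-c["eye"]).astype(float),np.zeros(3),np.zeros(3),K(c),D(c))[0][:,0]
def crop(c,x0,y0,x1,y1,s,name,pts=None):
    im=cv2.resize(c["color"][y0:y1,x0:x1,::-1],None,fx=s,fy=s,interpolation=cv2.INTER_CUBIC)
    if pts is not None:
        for p in proj(c,pts): cv2.circle(im,(int((p[0]+.5-x0)*s),int((p[1]+.5-y0)*s)),3,(0,0,255),-1)
    for x in range(x0-x0%10+10,x1,10): cv2.putText(im,str(x),(int((x-x0+.5)*s)-10,8),0,.3,(255,0,0),1); cv2.line(im,(int((x-x0+.5)*s),10),(int((x-x0+.5)*s),16),(255,0,0),1)
    for y in range(y0-y0%10+10,y1,10): cv2.putText(im,str(y),(0,int((y-y0+.5)*s)+3),0,.3,(255,0,0),1); cv2.line(im,(20,int((y-y0+.5)*s)),(26,int((y-y0+.5)*s)),(255,0,0),1)
    cv2.imwrite("pics/"+name,im)
E
python3 - <<'E'
from h import *
import pickle
t=viewer.read_camera("top");s=viewer.read_camera("side");pickle.dump((t,s),open("c0.pkl","wb"))
crop(t,350,150,430,250,6,"a_t.png");crop(s,315,145,405,215,8,"a_s.png")
crop(t,205,155,285,215,9,"v_t.png");crop(s,235,220,315,285,9,"v_s.png")
E
```

```text
(no output)
```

View pics/a_t.png

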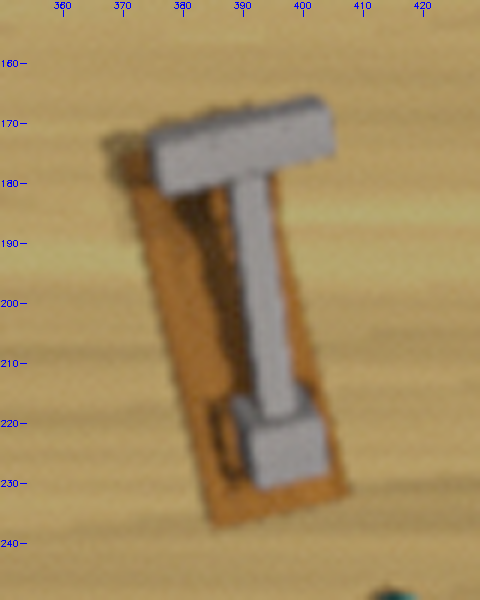

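View pics/a_s.png

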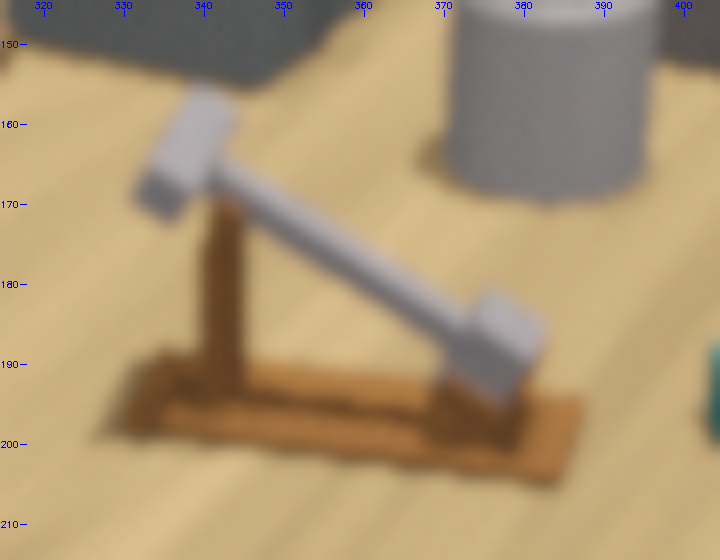

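View pics/v_t.png

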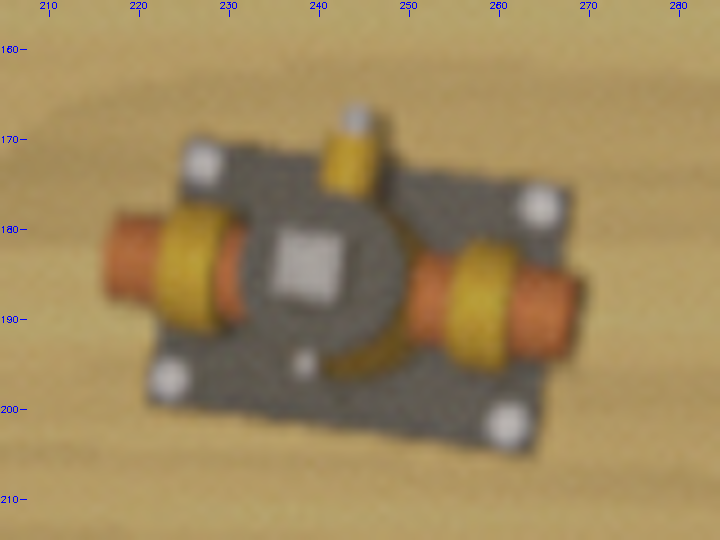

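View pics/v_s.png

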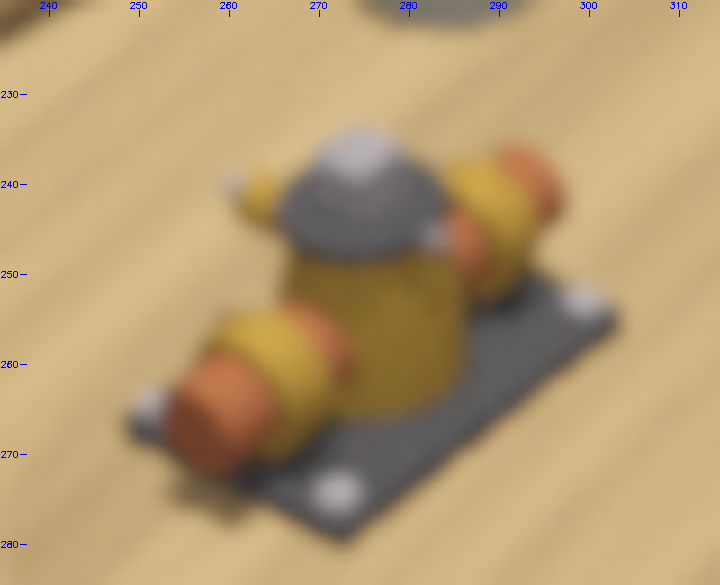

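The crops confirm it: the grey steel key lies on the wooden rest with its crossbar at top (390,175) and socket at (397,224). In the side view the crossbar is at (337,163) and the socket at (376,188). The spindle's square is at top (239,184), side (274,236). Next I fit the shaft axis from its silhouette in both views.

```bash
cat > m1.py <<'E'
from h import *
import pickle
t,s=pickle.load(open("c0.pkl","rb"))
def grey(c,x0,y0,x1,y1):
    hsv=cv2.cvtColor(cv2.resize(c["color"],None,fx=4,fy=4,interpolation=cv2.INTER_CUBIC),cv2.COLOR_RGB2HSV)
    m=(hsv[...,1]<70)&(hsv[...,2]>85)
    o=np.zeros_like(m);o[4*y0:4*y1,4*x0:4*x1]=m[4*y0:4*y1,4*x0:4*x1]
    return o
mt=grey(t,365,155,415,240); ms=grey(s,328,150,388,200)
def biggest(m):
    n,l,st,_=cv2.connectedComponentsWithStats(m.astype(np.uint8));return l==1+st[1:,4].argmax()
mt,ms=biggest(mt),biggest(ms)
cv2.imwrite("pics/mt.png",cv2.resize(mt[4*155:4*240,4*365:4*415].astype(np.uint8)*255,None,fx=1.5,fy=1.5)); cv2.imwrite("pics/ms.png",cv2.resize(ms[600:800,4*328:4*388].astype(np.uint8)*255,None,fx=2,fy=2))
px=lambda a:(np.array(a)+.5)/4-.5
# top shaft midline by rows
pt=[(np.where(mt[r])[0].mean(),r) for r in range(4*186,4*212)]
ps=[(x,np.where(ms[:,x])[0].mean()) for x in range(4*348,4*367)]
w=np.mean([mt[r].sum()/4 for r in range(4*186,4*212)]),np.mean([ms[:,x].sum()/4 for x in range(4*348,4*367)]);print("w",w)
def plane(c,p):
    d=np.array([ray(c,px(q)) for q in p]); n=np.linalg.svd(d)[2][2]; return n
nt,ns=plane(t,pt),plane(s,ps)
d=np.cross(nt,ns);d/=np.linalg.norm(d);d*=np.sign(d[2])
P=np.linalg.lstsq(np.array([nt,ns,d]),np.array([nt@t["eye"],ns@s["eye"],d@np.array([.5,-.2,.06])]),rcond=None)[0]
print("axis P",P,"d",d,"elev",np.degrees(np.arcsin(d[2])),"yaw",np.degrees(np.arctan2(d[1],d[0])))
for n,pxs in(("top",mt),("side",ms)):
    c=cv2.findContours(pxs.astype(np.uint8),cv2.RETR_EXTERNAL,cv2.CHAIN_APPROX_NONE)[0][0]
    a=cv2.approxPolyDP(c,5,True)[:,0];print(n,px(a).round(1).tolist())
m=[(392.0,231.),(404.2,228.)]
# mouth edge (top, -x face) and crossbar edges
for nm,a,b in(("spin",(238.9,184.0),(274.3,236.0)),):
    print(nm,onz(t,a,.088),onz(s,b,.088),tri(t,a,s,b))
# rest board yaw
for p in((386,237),(408,231),(370,180)): print("board",onz(t,p,.008))
# foot holes
f=[(227.3,172.6),(264.8,177.5),(261,201.8),(223.5,196.7)]
F=np.array([onz(t,p,.012) for p in f]);print("foot bolts",F,F.mean(0)); 
for i,j in((0,1),(3,2),(3,0),(2,1)):
    v=F[j]-F[i];print(np.linalg.norm(v),np.degrees(np.arctan2(v[1],v[0])))
E
python3 m1.py
```

```text
w (np.float64(6.490384615384615), np.float64(8.480263157894736))
axis P [ 0.5179591  -0.21835261  0.0505496 ] d [0.62772219 0.23156405 0.74319778] elev 48.004534605811614 yaw 20.24880359884422
top [[401.6, 165.6], [374.1, 172.4], [376.9, 181.9], [385.1, 180.4], [387.9, 181.6], [391.9, 217.4], [389.4, 215.6], [388.4, 217.9], [391.1, 220.9], [391.4, 228.9], [393.1, 230.9], [404.1, 226.9], [402.9, 219.1], [397.9, 211.9], [394.1, 182.6], [395.1, 177.9], [405.4, 174.6], [404.9, 168.4]]
side [[327.6, 150.4], [338.1, 154.4], [331.4, 167.4], [332.4, 170.6], [335.6, 172.1], [339.6, 169.1], [343.9, 169.4], [346.4, 172.9], [368.9, 187.1], [370.1, 190.9], [376.1, 193.9], [381.6, 189.6], [383.1, 186.4], [381.9, 183.4], [376.6, 180.4], [371.4, 181.6], [343.4, 163.4], [344.6, 158.9], [342.9, 155.4], [347.4, 155.1], [354.6, 149.6], [345.1, 149.6], [344.9, 151.9], [344.4, 149.6]]
spin [0.58928525 0.21296751 0.088     ] [0.58636773 0.21838386 0.088     ] (array([0.5898212 , 0.2138255 , 0.08405685]), np.float64(5.3275761340313067e-05))
board [ 0.44371146 -0.20001374  0.008     ]
board [ 0.46077703 -0.26467411  0.008     ]
board [ 0.61050363 -0.15571345  0.008     ]
foot bolts [[0.63319711 0.26443528 0.012     ]
 [0.61810164 0.15300787 0.012     ]
 [0.54660488 0.16334155 0.012     ]
 [0.56180647 0.27420489 0.012     ]] [0.58992752 0.2137474  0.012     ]
0.11244528855338295 -97.71509363798926
0.11190071315711428 -97.80771052984034
0.07205601506510873 -7.792361521929326
0.07223968545098426 -8.224209176967534
```

```bash
sed -i 's/ms=grey(s,328,150,388,200)/ms=grey(s,328,150,388,200); ms[:4*157,4*340:]=0; ms[:4*154]=0/' m1.py
cat >> m1.py <<'E'
# along-axis location: the mouth edge and crossbar
dh=np.array([np.cos(np.radians(30)),0,np.sin(np.radians(30))])
def along(c,p): # closest point on axis to ray
    r=ray(c,p); A=np.stack([d,-r],1); t_=np.linalg.lstsq(A,c["eye"]-P,rcond=None)[0]; return t_[0]
yk=np.cross([0,0,1],d);yk/=np.linalg.norm(yk);xk=np.cross(yk,d); print("x",xk,"y",yk)
def onaxisplane(c,p,o): # plane through axis line offset o along xk, spanned by d,yk
    r=ray(c,p); k=((P+o*xk-c["eye"])@xk)/(r@xk); X=c["eye"]+k*r; return ((X-P)@d).round(4),((X-P)@yk).round(4)
for p in((391.8,231),(404.3,228)): print("mouth top",onaxisplane(t,p,-.017))
for p in((383,186.5),(379.5,190.5)): print("mouth side",onaxisplane(s,p,-.017))
for p in((377,182),(405.3,175)): print("bar low edge top",onaxisplane(t,p,-.012))
for p in((343.8,158),): print("bar low edge side",onaxisplane(s,p,-.012))
E
python3 m1.py
```

```text
w (np.float64(6.490384615384615), np.float64(7.493421052631579))
axis P [ 0.50792417 -0.21872672  0.05439563] d [0.84044337 0.20558028 0.50138975] elev 30.091988036868553 yaw 13.745182134828001
top [[401.6, 165.6], [374.1, 172.4], [376.9, 181.9], [385.1, 180.4], [387.9, 181.6], [391.9, 217.4], [389.4, 215.6], [388.4, 217.9], [391.1, 220.9], [391.4, 228.9], [393.1, 230.9], [404.1, 226.9], [402.9, 219.1], [397.9, 211.9], [394.1, 182.6], [395.1, 177.9], [405.4, 174.6], [404.9, 168.4]]
side [[336.9, 153.6], [338.1, 155.4], [331.1, 168.1], [332.4, 170.6], [335.6, 172.1], [342.9, 168.9], [346.4, 172.9], [368.9, 187.1], [370.1, 190.9], [378.4, 193.6], [383.1, 186.4], [381.9, 183.4], [376.6, 180.4], [371.4, 181.6], [343.1, 162.9], [343.6, 156.9], [339.6, 156.6], [339.4, 153.6]]
spin [0.58928525 0.21296751 0.088     ] [0.58636773 0.21838386 0.088     ] (array([0.5898212 , 0.2138255 , 0.08405685]), np.float64(5.3275761340313067e-05))
board [ 0.44371146 -0.20001374  0.008     ]
board [ 0.46077703 -0.26467411  0.008     ]
board [ 0.61050363 -0.15571345  0.008     ]
foot bolts [[0.63319711 0.26443528 0.012     ]
 [0.61810164 0.15300787 0.012     ]
 [0.54660488 0.16334155 0.012     ]
 [0.56180647 0.27420489 0.012     ]] [0.58992752 0.2137474  0.012     ]
0.11244528855338295 -97.71509363798926
0.11190071315711428 -97.80771052984034
0.07205601506510873 -7.792361521929326
0.07223968545098426 -8.224209176967534
x [ 0.48703098  0.11913232 -0.86522154] y [-0.23760421  0.97136205  0.        ]
mouth top (np.float64(-0.0403), np.float64(0.0204))
mouth top (np.float64(-0.0408), np.float64(-0.016))
mouth side (np.float64(-0.043), np.float64(-0.0041))
mouth side (np.float64(-0.0359), np.float64(0.0322))
bar low edge top (np.float64(0.1148), np.float64(0.0395))
bar low edge top (np.float64(0.115), np.float64(-0.038))
bar low edge side (np.float64(0.1167), np.float64(-0.0332))
```

```bash
python3 - <<'E'
import cv2
a=cv2.imread("pics/mt.png");b=cv2.imread("pics/ms.png");print(a.shape,b.shape)
import numpy as np
h=max(a.shape[0],b.shape[0]);f=lambda i:np.pad(i,((0,h-i.shape[0]),(0,5),(0,0)),constant_values=90)
cv2.imwrite("pics/mm.png",np.hstack([f(a),f(b)]))
E
```

```text
(510, 300, 3) (400, 480, 3)
```

View pics/mm.png

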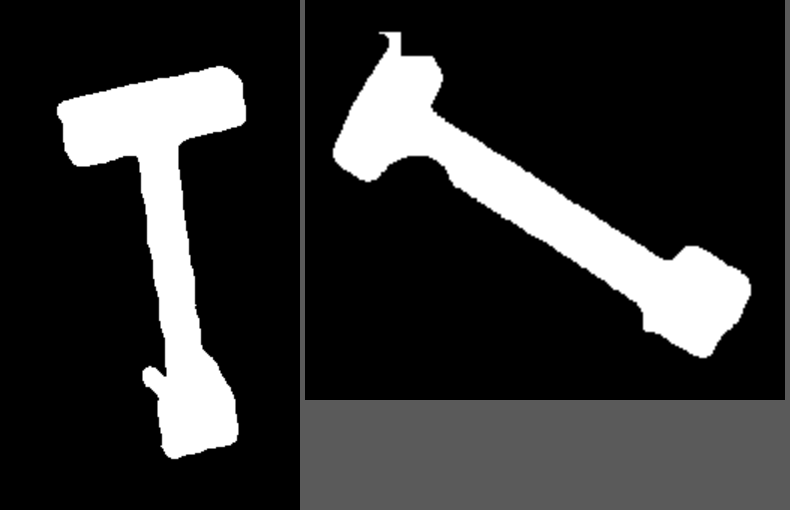

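Axis elevation comes out at 30.1°, crossbar ends symmetric (±39 mm), and mouth to bar edge 155 mm against a true 154 mm. The bolt pattern centre matches the spindle within 1 mm. Now the offsets for the first move.

```bash
cat > plan.py <<'E'
from h import *
def axes():
    s=bot.read_state(); Rt=R.from_rotvec(s["tcp_rot"]); return s,Rt
def delta(pos,Rg):
    s,Rt=axes(); d=Rt.inv().apply(np.array(pos)-s["tool_pos"])*100
    r=(Rt.inv()*Rg).as_rotvec(degrees=True); return d.round(2),r.round(2)
def frame(z,y):
    z=np.array(z,float)/np.linalg.norm(z); y=np.array(y,float); y-=z*(y@z); y/=np.linalg.norm(y)
    return R.from_matrix(np.stack([np.cross(y,z),y,z],1))
KS=np.array([.5268,-.2137,.0655]); yaw=np.radians(14.0)
ky=np.array([-np.sin(yaw),np.cos(yaw),0]); kh=np.array([np.cos(yaw),np.sin(yaw),0])
SP=np.array([.5896,.2134,.088])
E
python3 - <<'E'
from plan import *
s,Rt=axes();print(Rt.as_matrix().round(3),s["tool_pos"],s["time"])
for sg in(1,-1):
    print(sg,delta(KS+[0,0,.10],frame([0,0,-1],sg*ky)))
c=viewer.read_camera("side")
print(proj(c,SP)); 
t=viewer.read_camera("top");print([ (n,onz(t,p,z).round(3)) for n,p,z in(("jar",(312,150),.075),("can",(137,171),.17),("tin",(494,191),.11))])
E
```

```text
[[ 0.9    0.437 -0.001]
 [ 0.437 -0.9    0.001]
 [ 0.    -0.001 -1.   ]] [ 0.29451505 -0.60684451  0.23043397] 0.2
1 (array([ 38.06, -25.22,   6.53]), array([-1.0000e-02, -1.2000e-01, -1.6811e+02]))
-1 (array([ 38.06, -25.22,   6.53]), array([-8.000e-02,  1.000e-02,  1.189e+01]))
[[274.36024594 234.70856622]]
[('jar', array([0.686, 0.013, 0.075])), ('can', array([0.614, 0.462, 0.17 ])), ('tin', array([ 0.566, -0.478,  0.11 ]))]
```

>>> servo_tool([
  [[2, -1.3, 0.3, 0, 0, 0.6], [5, -3.3, 0.9, 0, 0, 1.6], [8, -5.3, 1.4, 0, 0, 2.5], [11, -7.3, 1.9, 0, 0, 3.4], [14, -9.3, 2.4, 0, 0, 4.4], [17, -11.3, 2.9, 0, 0, 5.3], [20, -13.3, 3.4, 0, 0, 6.3], [23, -15.3, 3.9, 0, 0, 7.2], [26, -17.3, 4.5, 0, 0, 8.1], [29, -19.3, 5, 0, 0, 9], [32, -21.3, 5.5, 0, 0, 10], [35, -23.3, 6, 0, 0, 11], [37, -24.5, 6.3, 0, 0, 11.6], [38.1, -25.2, 6.5, 0, 0, 11.9], [38.1, -25.2, 6.5, 0, 0, 11.9], [38.1, -25.2, 6.5, 0, 0, 11.9]],
], claw=8.5)

```text
time: 1.63
tool_pos: [0.5275, -0.2133, 0.1659]
tcp_rot: [-3.117, -0.386, 0.001]
wrist_force: [0.6, -1.0, 0.0]
width: 0.996
```

```bash
python3 - <<'E'
from plan import *
s,Rt=axes();print(s)
print(delta(KS+[0,0,-.019],frame([0,0,-1],-ky)))
t=viewer.read_camera("top");c=viewer.read_camera("side")
crop(t,340,130,440,250,5,"b_t.png");crop(c,300,60,420,220,4,"b_s.png")
E
```

```text
{'time': 1.6333, 'q': array([-4.28220496e-01,  1.15781437e-01,  1.90350030e+00,  1.64602939e-04,
        1.12320445e+00,  8.96256317e-01]), 'joint_vel': array([-0.02952501, -0.00481748, -0.00155653, -0.00557789,  0.00018803,
       -0.00414653]), 'joint_torque': array([ 9.53802131e-01, -4.09592843e+01, -3.45420420e+01,  1.28696356e-01,
       -8.01485090e-03,  5.33005118e-02]), 'tool_pos': array([ 0.52747056, -0.21334576,  0.16590564]), 'tcp_rot': array([-3.11722002e+00, -3.85756191e-01,  1.07327152e-03]), 'wrist_force': array([ 0.62457971, -0.98711469,  0.01666726]), 'torque': array([-0.02399937,  0.00783527, -0.04151204]), 'width': 0.9957757021105954}
(array([-0.07,  0.03, 11.94]), array([-0.04,  0.03,  0.11]))
```

View pics/b_t.png

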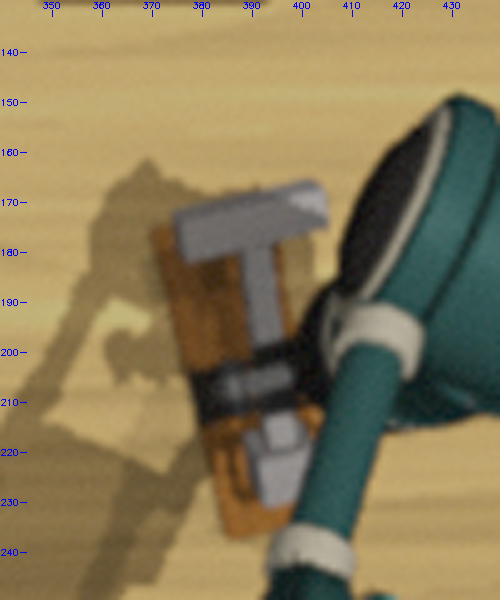

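View pics/b_s.png

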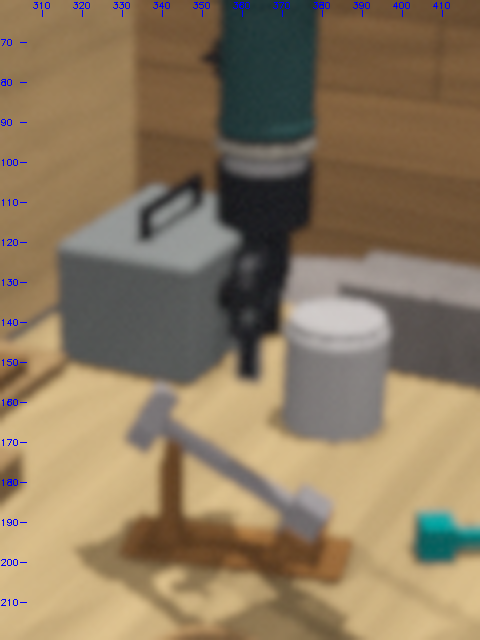

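>>> servo_tool([
  [[0, 0, -1, 5, 3, 0], [0, 0, -2, 10, 6, 0], [0, 0, -2, 15, 10, 0], [0, 0, -2, 15, 10, 0], [0, 0, -2, 15, 10, 0]],
])

```text
time: 2.15
tool_pos: [0.5257, -0.2171, 0.1857]
tcp_rot: [-2.834, -0.34, -0.201]
wrist_force: [0.0, 0.6, 0.2]
width: 0.996
```

```bash
cat > kin.py <<'E'
import numpy as np
from scipy.spatial.transform import Rotation as R
from scipy.optimize import least_squares
lo=np.array([-2.63,-.94,.31,-1.31,0,-2.55]);hi=np.array([2.63,2.18,2.57,4.45,2.66,2.55])
def fk(q,p,s4=1,s6=-1):
    L1,L2,h,d,e=p
    Rz=lambda a:R.from_rotvec([0,0,a]);Ry=lambda a:R.from_rotvec([0,a,0])
    A=Rz(q[0])*Ry(q[1]); x=np.array([0,0,h])+A.apply([0,e,L1])
    B=A*Ry(q[2]); x=x+B.apply([0,0,L2])
    C=B*Rz(s4*q[3])*Ry(q[4]); 
    T=C*Rz(s6*q[5]); x=x+C.apply([0,0,d])
    return x,T
# tool frame at q6=0: down => tool y radial outward ; T.z=tool z
def full(q,p,s4=1,s6=-1,off=None):
    x,T=fk(q,p,s4,s6); return x,T*R.from_rotvec([0,0,off])
E
python3 - <<'E'
from plan import *
from kin import *
s,Rt=axes();print(s["q"].round(4),s["tool_pos"].round(4),s["tcp_rot"].round(4),s["time"])
import json
D=[([-1.15589812e+00,2.64762789e-01,1.60537887e+00,0,1.27371080e+00,-3.69226351e-02],[.29440024,-.60659612,.22995291],[-3.0596,-.70319,.00064]),
([-.42822,.11578,1.9035,0.00016,1.1232,.89626],[.52747,-.21335,.16591],[-3.11722,-.38576,.00107]),
(s["q"].tolist(),s["tool_pos"].tolist(),s["tcp_rot"].tolist())]
json.dump(D,open("D.json","w"))
for s4 in(1,-1):
  for s6 in(1,-1):
    def f(v):
        o=[]
        for q,x,r in D:
            X,T=full(q,v[:5],s4,s6,v[5]); o+=list(X-x)+list((T.inv()*R.from_rotvec(r)).as_rotvec()*.3)
        return np.array(o)
    best=min((least_squares(f,[.5,.55,.3,.35,.02,o]) for o in(0,1.57,3.14,-1.57)),key=lambda k:k.cost)
    print(s4,s6,best.x.round(4),np.abs(best.fun).max())
E
```

```text
[-0.6187  0.1402  1.8704  0.3194  1.2352  0.5918] [ 0.5257 -0.2171  0.1857] [-2.8343 -0.3397 -0.2013] 2.15
1 1 [0.5135 0.5653 0.2487 0.3477 0.0249 1.5708] 5.313019919933604e-05
1 -1 [0.5135 0.5653 0.2487 0.3477 0.0249 2.5382] 0.3123705772972894
-1 1 [ 0.6714  0.5157 -0.5532 -0.2902  0.0306  1.6417] 0.14635688099593583
-1 -1 [ 0.6714  0.5157 -0.5532 -0.2902  0.0306  2.6068] 0.33296765059778766
```

```bash
cat >> kin.py <<'E'
p0=[.5135,.5653,.2487,.3477,.0249];off0=np.pi/2
def FK(q): return full(q,p0,1,1,off0)
def ik(x,Rg,q0):
    def f(q):
        X,T=FK(q); return np.r_[X-x,(T.inv()*Rg).as_rotvec()*.3]
    r=least_squares(f,np.clip(q0,lo+1e-3,hi-1e-3),bounds=(lo,hi)); return r.x,np.abs(r.fun).max()
E
python3 - <<'E'
from plan import *
from kin import *
import json
rng=np.random.default_rng(0)
def allik(x,Rg,n=25):
    out=[]
    for _ in range(n):
        q,e=ik(x,Rg,rng.uniform(lo,hi))
        if e<1e-4 and not any(np.abs(q-o).max()<.05 for o in out): out.append(q)
    return out
V=-7.9
for beta in(30,45):
  b=np.radians(beta)
  # grasp: tool z at (beta-30) leaning back
  a=np.radians(beta-30)
  zg=-np.sin(a)*kh-np.array([0,0,np.cos(a)])
  Rg=frame(zg,-ky); print("beta",beta,"grasp",[q.round(2).tolist() for q in allik(KS+.019*zg,Rg)])
  for k in range(4):
    hd=np.radians(V+90*k); h=np.array([np.cos(hd),np.sin(hd),0]); z=np.cos(b)*h-np.array([0,0,np.sin(b)])
    y=-np.array([-np.sin(hd),np.cos(hd),0])
    for up in(0,.1):
        x=SP-[0,0,.02]+np.array([0,0,.062+up])+.019*z
        print(" head",V+90*k,"up",up,[q.round(2).tolist() for q in allik(x,frame(z,y))])
E
```

```text
beta 30 grasp [[-0.43, 0.25, 2.0, -0.0, 0.9, 0.9]]
 head -7.9 up 0 [[0.62, 0.14, 2.39, 4.35, 0.69, -2.24]]
 head -7.9 up 0.1 []
 head 82.1 up 0 [[-0.17, 0.38, 2.06, 1.19, 1.2, -0.81]]
 head 82.1 up 0.1 [[-0.17, 0.22, 2.03, 1.13, 1.27, -0.62]]
 head 172.1 up 0 [[0.17, 0.88, 1.2, 0.3, 2.06, -1.27]]
 head 172.1 up 0.1 [[0.17, 0.79, 1.17, 0.33, 2.18, -1.22]]
 head 262.1 up 0 [[0.64, 0.74, 1.47, -0.68, 1.76, -2.2]]
 head 262.1 up 0.1 [[0.64, 0.63, 1.44, -0.7, 1.87, -2.29]]
beta 45 grasp [[-0.35, 0.38, 1.85, -0.16, 1.14, 1.06]]
 head -7.9 up 0 []
 head -7.9 up 0.1 []
 head 82.1 up 0 [[-0.07, 0.27, 2.03, 0.96, 1.04, -0.54]]
 head 82.1 up 0.1 [[-0.07, 0.15, 1.97, 0.88, 1.15, -0.37]]
 head 172.1 up 0 [[0.19, 0.73, 1.34, 0.24, 1.83, -1.28]]
 head 172.1 up 0.1 [[0.19, 0.65, 1.28, 0.25, 1.96, -1.24]]
 head 262.1 up 0 [[0.59, 0.6, 1.55, -0.56, 1.58, -2.25]]
 head 262.1 up 0.1 [[0.59, 0.51, 1.49, -0.56, 1.7, -2.33]]
```

```bash
python3 - <<'E'
from plan import *
print(delta(KS+[0,0,.06],frame([0,0,-1],-ky)),delta(KS+[0,0,-.019],frame([0,0,-1],-ky)))
E
```

```text
(array([-0.84,  1.26,  5.84]), array([-14.96,  -9.91,  -0.33])) (array([-2.18,  3.29, 13.35]), array([-14.96,  -9.91,  -0.33]))
```

>>> servo_tool([
  [[-0.3, 0.4, 1.9, -5, -3.3, -0.1], [-0.6, 0.8, 3.9, -10, -6.6, -0.2], [-0.84, 1.26, 5.84, -15, -9.9, -0.3], [-0.84, 1.26, 5.84, -15, -9.9, -0.3], [-1.1, 1.7, 7.3, -15, -9.9, -0.3], [-1.4, 2.1, 8.9, -15, -9.9, -0.3], [-1.65, 2.5, 10.4, -15, -9.9, -0.3], [-1.9, 2.9, 11.9, -15, -9.9, -0.3], [-2.1, 3.2, 12.9, -15, -9.9, -0.3], [-2.18, 3.29, 13.35, -15, -9.9, -0.3], [-2.18, 3.29, 13.35, -15, -9.9, -0.3], [-2.18, 3.29, 13.35, -15, -9.9, -0.3]],
])

```text
time: 3.15
tool_pos: [0.5271, -0.214, 0.0471]
tcp_rot: [3.117, 0.382, 0.001]
wrist_force: [-1.1, 1.0, 0.2]
width: 0.995
```

```bash
python3 - <<'E'
from plan import *
s,Rt=axes();print(s["tool_pos"],s["wrist_force"],delta(KS+[0,0,-.019],frame([0,0,-1],-ky)))
t=viewer.read_camera("top");c=viewer.read_camera("side")
crop(t,350,150,440,250,5,"c_t.png");crop(c,315,100,405,215,5,"c_s.png")
E
```

```text
[ 0.5271406  -0.21395699  0.04709474] [-1.09771159  1.00848887  0.24751264] (array([-0.03, -0.03,  0.06]), array([ 0.06, -0.03, -0.03]))
```

View pics/c_s.png

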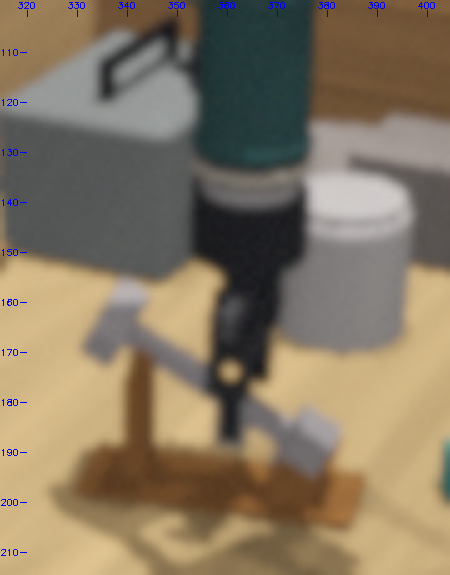

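View pics/c_t.png

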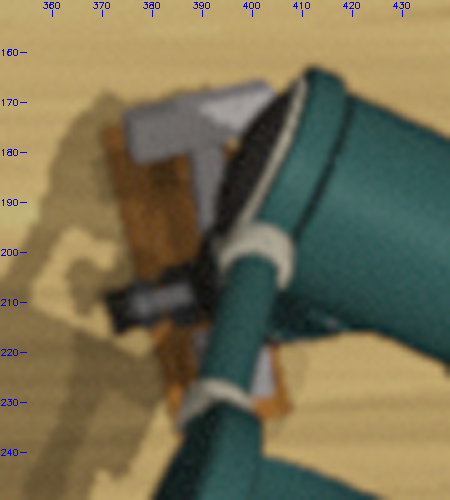

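The fingers straddle the bare shaft (side ~(360,182)) and nothing touches. Closing.

>>> servo_tool([
  [[0, 0, 0, 0, 0, 0], [0, 0, 0, 0, 0, 0], [0, 0, 0, 0, 0, 0], [0, 0, 0, 0, 0, 0], [0, 0, 0, 0, 0, 0], [0, 0, 0, 0, 0, 0], [0, 0, 0, 0, 0, 0], [0, 0, 0, 0, 0, 0], [0, 0, 0, 0, 0, 0], [0, 0, 0, 0, 0, 0]],
], claw=0.5, grip_force=80)

```text
time: 4.08
tool_pos: [0.5277, -0.2141, 0.0481]
tcp_rot: [3.117, 0.382, 0.003]
wrist_force: [-1.9, 2.3, 5.7]
width: 0.175
```

>>> servo_tool([
  [[0, 0, -0.5, 0, 0, 0], [0, 0, -1.5, 0, 0, 0], [0, 0, -3, 0, 0, 0], [0, 0, -5, 0, 0, 0], [0, 0, -7, 0, 0, 0], [0, 0, -9.5, 0, 0, 0], [0, 0, -12, 0, 0, 0], [0, 0, -14.5, 0, 0, 0], [0, 0, -16, 0, 0, 0], [0, 0, -17, 0, 0, 0], [0, 0, -17, 0, 0, 0], [0, 0, -17, 0, 0, 0]],
])

```text
time: 5.08
tool_pos: [0.5272, -0.2139, 0.2179]
tcp_rot: [3.117, 0.382, 0.003]
wrist_force: [-0.4, -0.7, -3.1]
width: 0.175
```

```bash
python3 - <<'E'
from plan import *
s,Rt=axes();print(s["tool_pos"],s["wrist_force"],s["width"],s["time"],s["q"])
t=viewer.read_camera("top");c=viewer.read_camera("side")
crop(t,330,130,450,250,5,"d_t.png");crop(c,300,60,420,200,5,"d_s.png")
E
```

```text
[ 0.52718002 -0.21389444  0.21793349] [-0.41110183 -0.66095488 -3.07525534] 0.1746721951205475 5.0833 [-4.28934078e-01  7.15905776e-02  1.85182712e+00 -4.98757617e-04
  1.21564414e+00  8.98240204e-01]
```

View pics/d_s.png

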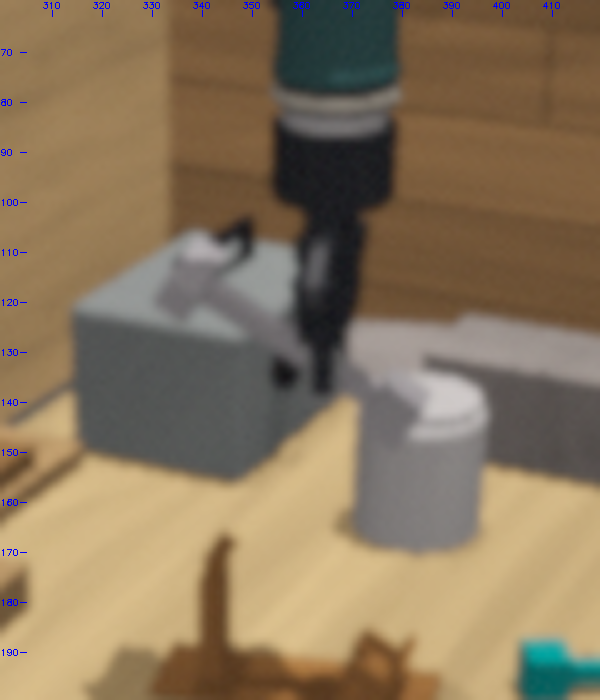

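```bash
cat >> plan.py <<'E'
def place(up,V=-7.9,beta=30,dx=(0,0),k=1):
    hd=np.radians(V+90*k);b=np.radians(beta); h=np.array([np.cos(hd),np.sin(hd),0]); z=np.cos(b)*h-np.array([0,0,np.sin(b)])
    y=-np.array([-np.sin(hd),np.cos(hd),0])
    x=SP+np.array([dx[0],dx[1],-.02+.062+up])+.019*z
    return x,frame(z,y)
E
python3 - <<'E'
from plan import *
from kin import *
x,Rg=place(.08); d,r=delta(x,Rg); print(d,r,np.linalg.norm(r))
s,Rt=axes(); q=s["q"]
for f in np.linspace(.1,1,10):
    X=s["tool_pos"]+Rt.apply(d/100*f); T=Rt*R.from_rotvec(r*f,degrees=True)
    q2,e=ik(X,T,q); print(f.round(1),q2.round(2),round(e,5),"key z",(T.apply([-np.sin(np.radians(0)),0,0])).round(2)); q=q2
E
```

```text
[ 17.07 -41.41   1.56] [ 35.47  52.55 -61.52] 88.34214056722872
0.1 [-0.42  0.03  1.9   0.12  1.18  0.76] 0.0 key z [0. 0. 0.]
0.2 [-0.41  0.01  1.94  0.24  1.15  0.61] 0.0 key z [0. 0. 0.]
0.3 [-0.4  -0.01  1.98  0.36  1.13  0.46] 0.0 key z [0. 0. 0.]
0.4 [-0.38 -0.01  2.02  0.49  1.12  0.3 ] 0.0 key z [0. 0. 0.]
0.5 [-0.36 -0.    2.04  0.61  1.12  0.14] 0.0 key z [0. 0. 0.]
0.6 [-0.33  0.02  2.06  0.73  1.13 -0.03] 0.0 key z [0. 0. 0.]
0.7 [-0.3   0.06  2.07  0.85  1.15 -0.19] 0.0 key z [0. 0. 0.]
0.8 [-0.26  0.11  2.07  0.96  1.18 -0.35] 0.0 key z [0. 0. 0.]
0.9 [-0.22  0.18  2.06  1.06  1.21 -0.51] 0.0 key z [0. 0. 0.]
1.0 [-0.17  0.25  2.04  1.14  1.26 -0.66] 0.0 key z [0. 0. 0.]
```

>>> servo_tool([
  [[0.5, -1.15, 0, 1, 1.5, -1.7], [1.4, -3.4, 0.1, 2.9, 4.3, -5.1], [2.4, -5.8, 0.2, 5, 7.4, -8.7], [3.4, -8.2, 0.3, 7, 10.4, -12.2], [4.4, -10.6, 0.4, 9.1, 13.5, -15.8], [5.4, -13, 0.5, 11.2, 16.5, -19.4], [6.4, -15.5, 0.6, 13.2, 19.6, -23], [7.4, -17.9, 0.7, 15.3, 22.7, -26.6], [8.4, -20.3, 0.8, 17.4, 25.8, -30.2], [9.4, -22.7, 0.8, 19.5, 28.8, -33.8], [10.4, -25.2, 0.9, 21.6, 31.9, -37.4], [11.4, -27.6, 1, 23.6, 35, -41], [12.4, -30, 1.1, 25.7, 38.1, -44.6], [13.4, -32.5, 1.2, 27.8, 41.2, -48.3], [14.4, -34.9, 1.3, 29.9, 44.3, -51.9], [15.4, -37.3, 1.4, 32, 47.4, -55.4], [16.3, -39.5, 1.5, 33.8, 50.1, -58.7], [17.07, -41.41, 1.56, 35.47, 52.55, -61.52], [17.07, -41.41, 1.56, 35.47, 52.55, -61.52], [17.07, -41.41, 1.56, 35.47, 52.55, -61.52]],
])

```text
time: 6.85
tool_pos: [0.5906, 0.23, 0.1973]
tcp_rot: [-1.711, -1.487, -0.98]
wrist_force: [0.5, -0.5, -3.2]
width: 0.175
```

```bash
python3 - <<'E'
from plan import *
import pickle
s,Rt=axes();print(s["tool_pos"],s["wrist_force"],s["width"],s["time"],delta(*place(.08)))
t=viewer.read_camera("top");c=viewer.read_camera("side");pickle.dump((t,c),open("c1.pkl","wb"))
crop(t,200,140,300,230,7,"e_t.png");crop(c,220,150,330,290,5,"e_s.png")
E
```

```text
[0.59058598 0.23004984 0.19729758] [ 0.45900516 -0.49437212 -3.21900582] 0.1754570168487491 6.85 (array([ 0.27,  0.13, -0.18]), array([-0.18,  0.13, -0.23]))
```

View pics/e_s.png

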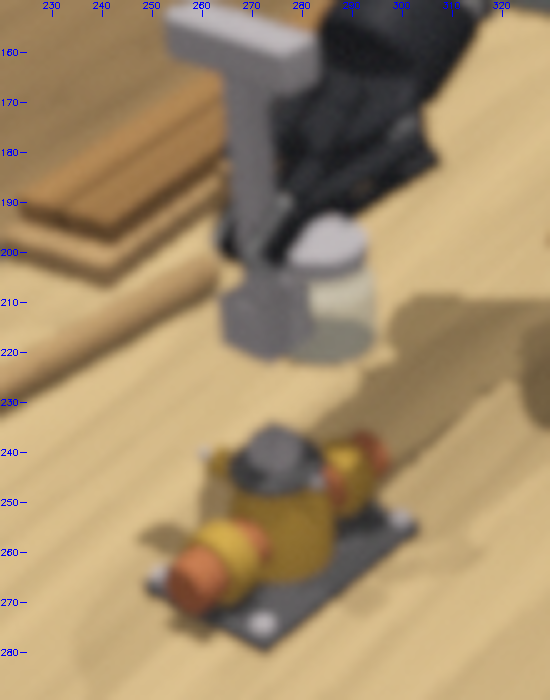

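View pics/e_t.png

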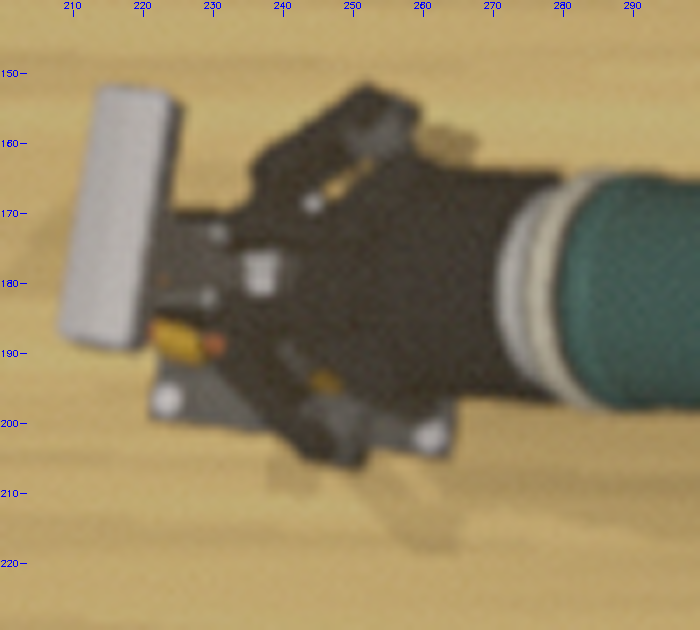

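The key hangs upright over the valve. I check its tilt and offset by comparing the features that a correctly held key should show.

```bash
cat > chk.py <<'E'
from plan import *
from kin import *
def keypts(o,Rk):
    P=[]
    for z,hx,hy in((0,.017,.017),(.030,.017,.017),(.030,.008,.008),(.154,.008,.008),(.154,.012,.04),(.178,.012,.04)):
        for a,b in((1,1),(1,-1),(-1,-1),(-1,1)): P.append(o+Rk.apply([a*hx,b*hy,z]))
    return np.array(P)
def nominal():
    s,Rt=axes(); Rm=Rt.as_matrix(); t=s["tool_pos"]
    # key frame from tool: y=-tool y; key x = tool z rotated so that key z is 30 deg (grasp: tool z = down, key z elev 30)
    b=np.radians(30); zt,yt=Rm[:,2],Rm[:,1]; ky=-yt; perp=np.cross(zt,ky)  # x_k-like: 
    # key x = cos b*zt + sin b*u, with u = perpendicular to zt in plane
    u=np.cross(ky,zt)
    kz=None
    for sg in(1,-1):
        kx=np.cos(b)*zt+sg*np.sin(b)*u; kz_=np.cross(kx,ky)
        if kz is None or kz_[2]>kz[2]: kz,kxb=kz_,kx
    Rk=R.from_matrix(np.stack([kxb,ky,kz],1)); g=t-.019*zt
    return g-.062*kz,Rk
if __name__=="__main__":
    import pickle,sys
    t,c=pickle.load(open("c1.pkl","rb"))
    o,Rk=nominal();print("mouth",o,"kz",Rk.as_matrix()[:,2].round(4),"heading x",np.degrees(np.arctan2(*Rk.as_matrix()[[1,0],0])))
    P=keypts(o,Rk)
    crop(t,200,140,300,230,7,"f_t.png",P[20:]);crop(c,220,150,330,290,5,"f_s.png",P[[*range(8),*range(16,24)]])
E
python3 chk.py
```

```text
mouth [0.58905038 0.21287342 0.14678198] kz [0.0021 0.0014 1.    ] heading x 82.05587056375641
```

View pics/f_s.png

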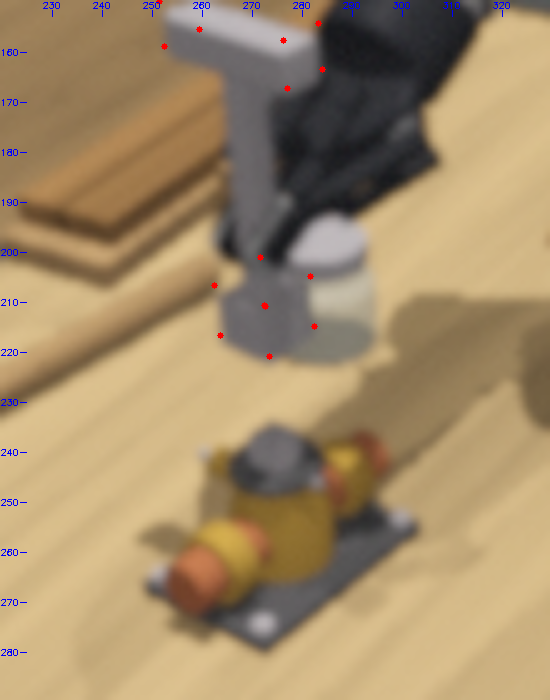

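View pics/f_t.png

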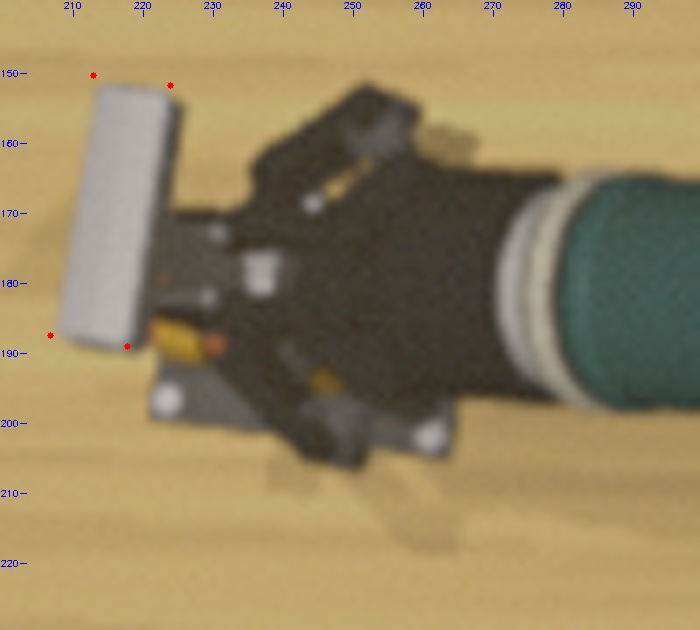

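```bash
cat > m2.py <<'E'
from chk import *
import pickle,sys
def run(f,zt,box=(200,140,235,200)):
    t,c=pickle.load(open(f,"rb"))
    im=cv2.resize(t["color"],None,fx=4,fy=4,interpolation=cv2.INTER_CUBIC);hsv=cv2.cvtColor(im,cv2.COLOR_RGB2HSV)
    m=((hsv[...,1]<45)&(hsv[...,2]>135)).astype(np.uint8);o=np.zeros_like(m);x0,y0,x1,y1=[4*v for v in box];o[y0:y1,x0:x1]=m[y0:y1,x0:x1]
    n,l,st,ce=cv2.connectedComponentsWithStats(o);i=1+st[1:,4].argmax()
    r=cv2.minAreaRect(np.argwhere(l==i)[:,::-1].astype(np.float32))
    q=(cv2.boxPoints(r)+.5)/4-.5; Q=np.array([onz(t,p,zt) for p in q]); e=np.roll(Q,-1,0)-Q
    print("centre px",((np.array(r[0])+.5)/4-.5).round(2),"world",onz(t,(np.array(r[0])+.5)/4-.5,zt).round(4),"sides",np.linalg.norm(e,axis=1).round(4),"ang",np.degrees(np.arctan2(e[:,1],e[:,0])).round(1))
if __name__=="__main__":
    o,Rk=nominal(); b=o+Rk.apply([0,0,.178]);print("nominal bar top",b); run("c1.pkl",b[2])
    run("c0.pkl",.088,(233,178,246,191))
E
python3 m2.py
```

```text
nominal bar top [0.58942624 0.21311751 0.32478142]
centre px [215.75 170.41] world [0.5876 0.2121 0.3248] sides [0.0789 0.0226 0.0787 0.0224] ang [ -7.8 -99.8 172.1  80.7]
centre px [238.74 183.98] world [0.5893 0.2134 0.088 ] sides [0.0185 0.0186 0.0184 0.0186] ang [ -6.5 -97.8 173.4  82.2]
```

```bash
python3 - <<'E'
from chk import *
print(delta(*place(.028)))
E
```

```text
(array([-4.37,  0.05,  2.59]), array([-0.02,  0.09, -0.12]))
```

>>> servo_tool([
  [[-0.5, 0, 0.3, 0, 0, 0], [-1.3, 0, 0.8, 0, 0, 0], [-2.2, 0, 1.3, 0, 0, 0], [-3.1, 0, 1.8, 0, 0, 0], [-3.9, 0, 2.3, 0, 0, 0], [-4.37, 0.05, 2.59, 0, 0, 0], [-4.37, 0.05, 2.59, 0, 0, 0], [-4.37, 0.05, 2.59, 0, 0, 0], [-4.37, 0.05, 2.59, 0, 0, 0]],
])

```text
time: 7.7
tool_pos: [0.5922, 0.2297, 0.1487]
tcp_rot: [-1.712, -1.488, -0.985]
wrist_force: [0.4, -0.0, -3.4]
width: 0.17
```

```bash
python3 - <<'E'
from chk import *
import m2,pickle
t=viewer.read_camera("top");c=viewer.read_camera("side");pickle.dump((t,c),open("c2.pkl","wb"))
o,Rk=nominal();print(o,Rk.as_matrix()[:,2].round(4),delta(*place(.028)));b=o+Rk.apply([0,0,.178]);print(b);m2.run("c2.pkl",b[2])
P=keypts(o,Rk); sp=SP+np.array([[a*.01,b*.01,0] for a in(1,-1) for b in(1,-1)])@np.eye(3)
crop(c,245,170,305,260,8,"g_s.png");crop(c,245,170,305,260,8,"g_s2.png",np.vstack([P[[*range(8),*range(16,24)]],[SP-[0,0,.02]]]))
cv2.imwrite("pics/g.png",np.hstack([cv2.imread("pics/g_s.png"),cv2.imread("pics/g_s2.png")])[120:])
E
```

```text
[0.59011138 0.2132913  0.09665653] [8.0e-04 1.4e-03 1.0e+00] (array([-0.06, -0.06,  0.03]), array([ 0.02,  0.08, -0.05]))
[0.59025383 0.21353528 0.2746563 ]
centre px [221.72 173.45] world [0.589  0.2123 0.2747] sides [0.0796 0.0229 0.0795 0.0227] ang [  -8.2 -100.   171.7   80.4]
```

View pics/g.png

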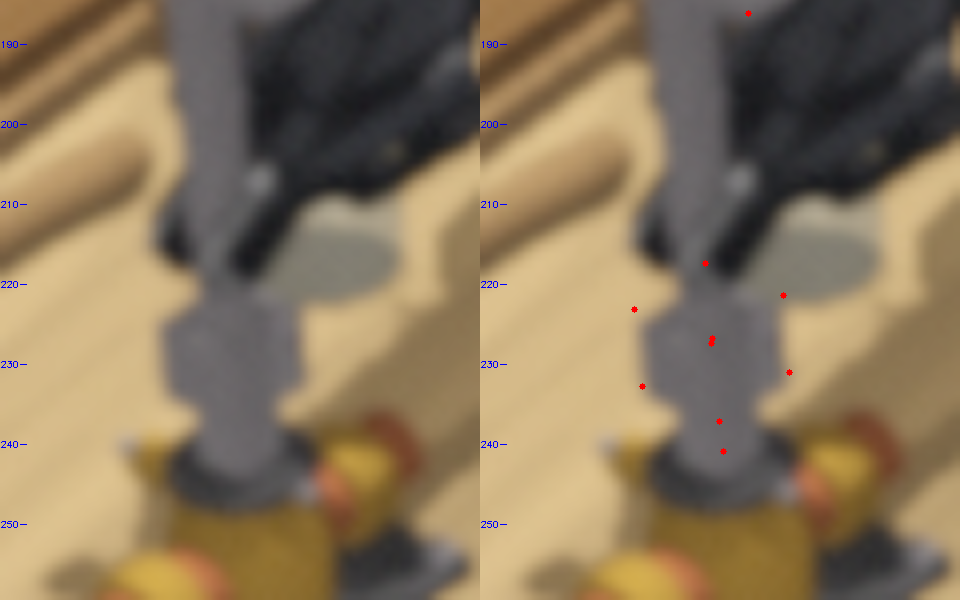

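>>> servo_tool([
  [[-0.2, -0.05, 0.1, 0, 0, 0], [-0.4, -0.05, 0.23, 0, 0, 0], [-0.6, -0.05, 0.35, 0, 0, 0], [-0.8, -0.05, 0.46, 0, 0, 0], [-1, -0.05, 0.58, 0, 0, 0], [-1.2, -0.05, 0.7, 0, 0, 0], [-1.2, -0.05, 0.7, 0, 0, 0], [-1.2, -0.05, 0.7, 0, 0, 0]],
])

```text
time: 8.47
tool_pos: [0.5917, 0.2298, 0.1349]
tcp_rot: [-1.712, -1.488, -0.985]
wrist_force: [0.0, -0.5, -2.8]
width: 0.172
```

```bash
python3 - <<'E'
from chk import *
s,_=axes();print(s["tool_pos"],s["wrist_force"],s["torque"]);o,Rk=nominal();print(o,delta(*place(0)))
E
```

```text
[0.59174954 0.2297956  0.1349024 ] [ 0.02308537 -0.51612152 -2.79283765] [-0.80663543  0.10199287  0.03761783]
[0.58939679 0.21343345 0.08242627] (array([-1.25,  0.01,  0.71]), array([ 0.  ,  0.08, -0.09]))
```

>>> servo_tool([
  [[-0.15, 0, 0.09, 0, 0, 0], [-0.3, 0, 0.17, 0, 0, 0], [-0.45, 0, 0.26, 0, 0, 0], [-0.6, 0, 0.35, 0, 0, 0], [-0.75, 0, 0.43, 0, 0, 0], [-0.9, 0, 0.52, 0, 0, 0], [-0.9, 0, 0.52, 0, 0, 0], [-0.9, 0, 0.52, 0, 0, 0]],
])

```text
time: 9.13
tool_pos: [0.5916, 0.2298, 0.1243]
tcp_rot: [-1.711, -1.488, -0.985]
wrist_force: [0.7, -0.9, -3.3]
width: 0.171
```

```bash
python3 - <<'E'
from chk import *
import pickle
s,_=axes();print(s["tool_pos"],s["wrist_force"],s["torque"]);o,Rk=nominal();print(o,delta(*place(0)))
t=viewer.read_camera("top");c=viewer.read_camera("side");pickle.dump((t,c),open("c3.pkl","wb"))
crop(c,245,170,305,260,6,"h_s.png")
E
```

```text
[0.59162522 0.22983783 0.12434042] [ 0.69199938 -0.92199263 -3.26603652] [-0.76318362  0.13597164  0.01814281]
[0.5892527  0.21348146 0.07186337] (array([-0.34,  0.03,  0.18]), array([-0.01,  0.08, -0.11]))
```

View pics/h_s.png

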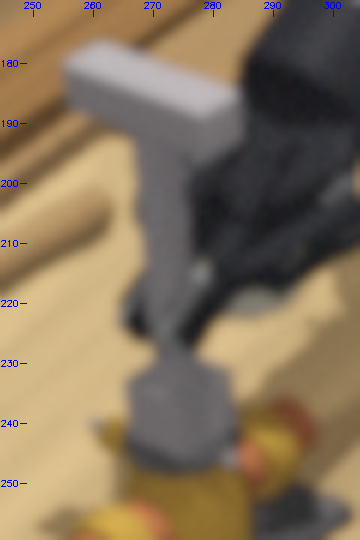

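The socket is over the spindle with no side force. Now the last few millimetres down to contact.

>>> servo_tool([
  [[-0.1, 0, 0.06, 0, 0, 0], [-0.2, 0, 0.11, 0, 0, 0], [-0.3, 0, 0.17, 0, 0, 0], [-0.4, 0, 0.22, 0, 0, 0], [-0.4, 0, 0.22, 0, 0, 0], [-0.4, 0, 0.22, 0, 0, 0]],
])

```text
time: 9.73
tool_pos: [0.5922, 0.23, 0.1234]
tcp_rot: [-1.706, -1.487, -0.99]
wrist_force: [-5.7, -6.3, 11.7]
width: 0.171
```

```bash
python3 - <<'E'
from chk import *
s,_=axes();print(s["tool_pos"],s["wrist_force"],s["torque"]);o,Rk=nominal();print(o)
E
```

```text
[0.59219743 0.22999087 0.1234365 ] [-5.69467386 -6.34010921 11.74455267] [0.33411075 0.57820663 0.6268856 ]
[0.59000497 0.21387142 0.07087837]
```

>>> servo_tool([
  [[0, 0, 0, 0, 0, 0], [0, 0, 0, 0, 0, 0], [0, 0, 0, 0, 0, 0], [0, 0, 0, 0, 0, 0], [0, 0, 0, 0, 0, 0], [0, 0, 0, 0, 0, 0], [0, 0, 0, 0, 0, 0], [0, 0, 0, 0, 0, 0]],
], claw=6)

```text
time: 10.4
tool_pos: [0.5921, 0.2301, 0.1232]
tcp_rot: [-1.706, -1.487, -0.989]
wrist_force: [-0.7, 0.4, 0.0]
width: 0.7
```

```bash
python3 - <<'E'
from chk import *
import pickle,m2
s,_=axes();print(s["tool_pos"],s["wrist_force"],s["torque"],s["width"]);o,Rk=nominal();print(o)
t=viewer.read_camera("top");c=viewer.read_camera("side");pickle.dump((t,c),open("c4.pkl","wb"))
m2.run("c4.pkl",.246)
hd=np.radians(82.1);Rk=R.from_rotvec([0,0,hd]);P=keypts(SP-[0,0,.02],Rk)
crop(c,240,170,310,260,6,"i1.png");crop(c,240,170,310,260,6,"i2.png",P[[*range(8),*range(16,24)]]);cv2.imwrite("pics/i.png",np.hstack([cv2.imread("pics/i1.png"),cv2.imread("pics/i2.png")[:, :380]]))
E
```

```text
[0.59208937 0.23007234 0.1232219 ] [-0.67082494  0.38294734  0.02494613] [-0.35984189  0.10117404 -0.03777289] 0.7003905600825244
[0.58987698 0.2139566  0.07066348]
centre px [224.63 175.5 ] world [0.5887 0.2129 0.246 ] sides [0.0791 0.0231 0.079  0.0229] ang [ -7.9 -99.6 172.   80.7]
```

View pics/i.png

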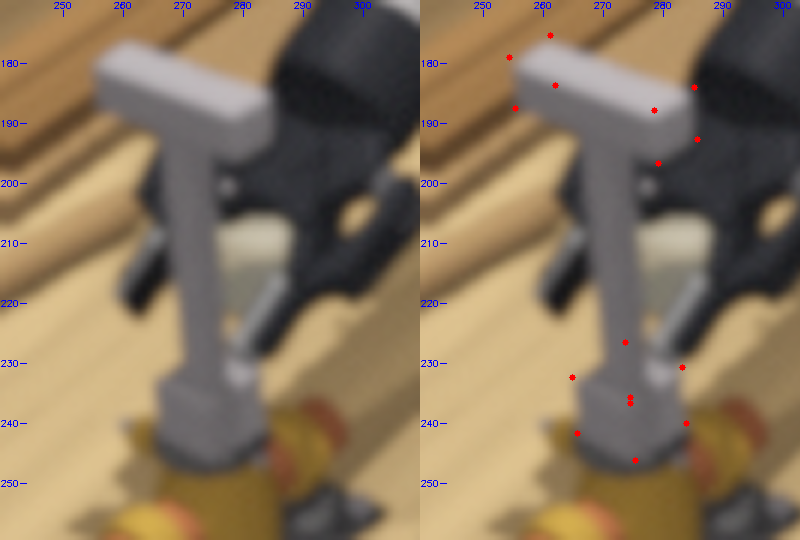

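The key stands free: zero wrist force, bar-top centre within 1 mm of the spindle axis, and the socket's near mouth corner at side (275,246), where a fully seated one should be. I'll back off straight and plan the turning grasp.

>>> servo_tool([
  [[0, 0, -0.5, 0, 0, 0], [0, 0, -1.5, 0, 0, 0], [0, 0, -3, 0, 0, 0], [0, 0, -4.5, 0, 0, 0], [0, 0, -6.5, 0, 0, 0], [0, 0, -8.5, 0, 0, 0], [0, 0, -10.5, 0, 0, 0], [0, 0, -12, 0, 0, 0], [0, 0, -13, 0, 0, 0], [0, 0, -13, 0, 0, 0], [0, 0, -13, 0, 0, 0]],
])

```text
time: 11.42
tool_pos: [0.5771, 0.1175, 0.1883]
tcp_rot: [-1.707, -1.487, -0.991]
wrist_force: [0.2, 0.9, -0.4]
width: 0.7
```

```bash
python3 - <<'E'
from chk import *
import pickle,m2
s,Rt=axes();print(s["time"],s["tool_pos"],s["wrist_force"],s["q"].round(2))
t=viewer.read_camera("top");c=viewer.read_camera("side");pickle.dump((t,c),open("c5.pkl","wb"))
m2.run("c5.pkl",.246)
crop(c,235,165,315,285,5,"j1.png");crop(t,200,140,300,220,5,"j2.png")
B=np.array([.5892,.2132,.215])
for k in(82.1,-97.9):
    a0=np.radians(k)
    q=s["q"]
    for a in(0,40,80):
        Rg=frame([0,0,-1],[np.cos(a0+np.radians(a)),np.sin(a0+np.radians(a)),0]); q2=min((ik(B,Rg,g) for g in(q,[.35,.3,1.6,0,1.3,0],[.35,.3,1.6,0,1.3,1.5],[.35,.3,1.6,0,1.3,-1.5])),key=lambda r:r[1]); print(k,a,q2[0].round(2),round(q2[1],5))
    Rg=frame([0,0,-1],[np.cos(a0),np.sin(a0),0]);print(k,delta(B+[0,0,.12],Rg))
E
```

```text
11.4167 [0.57707607 0.11747417 0.18830394] [ 0.16592826  0.94299646 -0.44640256] [-0.37  0.29  2.02  1.03  1.38 -0.75]
centre px [224.67 175.38] world [0.589  0.2128 0.246 ] sides [0.0795 0.0231 0.0794 0.0229] ang [ -8.1 -99.9 171.7  80.5]
82.1 0 [ 0.31  0.18  1.73 -0.    1.23 -1.13] 0.0
82.1 40 [ 0.31  0.18  1.73 -0.    1.23 -1.82] 0.0
82.1 80 [ 0.31  0.18  1.73 -0.    1.23 -2.52] 0.0
82.1 (array([17.55, -0.02,  0.95]), array([ 46.83, -46.94, -80.82]))
-97.9 0 [0.31 0.18 1.73 0.   1.23 2.02] 0.0
-97.9 40 [ 0.31  0.18  1.73 -0.    1.23  1.32] 0.0
-97.9 80 [0.31 0.18 1.73 0.   1.23 0.62] 0.0
-97.9 (array([17.55, -0.02,  0.95]), array([-46.95, -46.83,  80.9 ]))
```

View pics/j1.png

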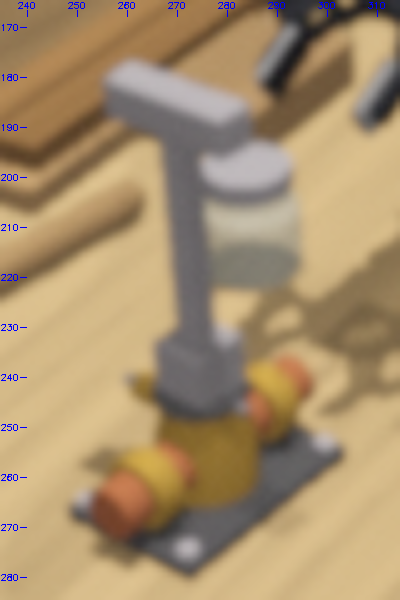

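View pics/j2.png

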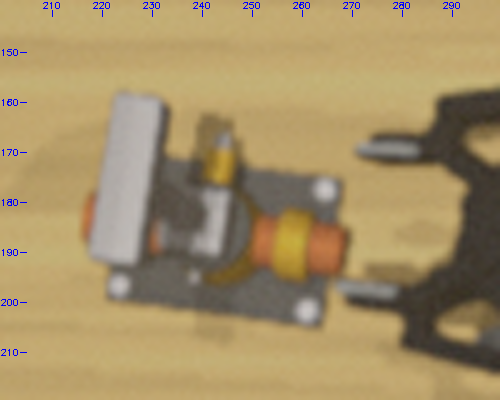

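```bash
python3 - <<'E'
from plan import *
from kin import *
a0=np.radians(-97.9);Rg=frame([0,0,-1],[np.cos(a0),np.sin(a0),0])
d,r=delta([.55,.10,.37],Rg);print(d,r,np.linalg.norm(r))
s,Rt=axes();q=s["q"]
for f in np.linspace(.1,1,10):
    q2,e=ik(s["tool_pos"]+Rt.apply(d/100*f),Rt*R.from_rotvec(r*f,degrees=True),q);print(q2.round(2),round(e,5));q=q2
print((r/18).round(2),(d/18).round(2))
E
```

```text
[ 14.75  -2.36 -10.99] [-46.95 -46.83  80.9 ] 104.60478669735913
[-0.35  0.18  2.06  1.01  1.3  -0.54] 0.0
[-0.33  0.07  2.09  0.96  1.21 -0.3 ] 0.0
[-0.28 -0.02  2.09  0.87  1.14 -0.03] 0.0
[-0.22 -0.09  2.07  0.75  1.09  0.27] 0.0
[-0.16 -0.13  2.04  0.6   1.08  0.58] 0.0
[-0.09 -0.15  1.98  0.44  1.1   0.89] 0.0
[-0.02 -0.14  1.92  0.29  1.16  1.17] 0.0
[ 0.04 -0.11  1.84  0.16  1.25  1.43] 0.0
[ 0.1  -0.07  1.75  0.07  1.36  1.65] 0.0
[ 0.14 -0.01  1.66  0.    1.49  1.84] 0.0
[-2.61 -2.6   4.49] [ 0.82 -0.13 -0.61]
```

>>> servo_tool([
  [[0.8, -0.1, -0.6, -1, -1, 1.7], [2, -0.3, -1.5, -3.5, -3.5, 6], [3.3, -0.5, -2.4, -6.1, -6.1, 10.5], [4.5, -0.7, -3.3, -8.7, -8.7, 15], [5.7, -0.9, -4.2, -11.3, -11.3, 19.5], [6.9, -1.1, -5.1, -13.9, -13.9, 24], [8.1, -1.3, -6, -16.5, -16.5, 28.4], [9.3, -1.5, -6.9, -19.1, -19.1, 33], [10.5, -1.7, -7.8, -21.7, -21.7, 37.4], [11.7, -1.9, -8.7, -24.4, -24.4, 42], [12.9, -2.1, -9.6, -27, -27, 46.5], [13.8, -2.2, -10.3, -29.6, -29.6, 51], [14.4, -2.3, -10.8, -32.2, -32.2, 55.5], [14.7, -2.4, -11, -34.9, -34.9, 60], [14.7, -2.4, -11, -37.6, -37.5, 64.7], [14.7, -2.4, -11, -40.2, -40.1, 69.2], [14.7, -2.4, -11, -42.8, -42.7, 73.7], [14.7, -2.4, -11, -45.3, -45.2, 78], [14.75, -2.36, -11, -46.95, -46.83, 80.9], [14.75, -2.36, -11, -46.95, -46.83, 80.9]],
])

```text
time: 13.18
tool_pos: [0.5502, 0.102, 0.3684]
tcp_rot: [3.134, -0.213, -0.006]
wrist_force: [0.6, 0.6, 0.2]
width: 0.706
```

```bash
python3 - <<'E'
from plan import *
from kin import *
a0=np.radians(-97.9);Rg=frame([0,0,-1],[np.cos(a0),np.sin(a0),0]);B=np.array([.5892,.2130,.215])
s,Rt=axes();print(s["time"],s["q"].round(2),delta([.55,.10,.37],Rg),delta(B+[0,0,.08],Rg))
E
```

```text
13.1833 [ 0.14 -0.01  1.66  0.    1.49  1.85] (array([ 0.01,  0.2 , -0.16]), array([0.05, 0.21, 0.12])) (array([  2.39, -11.53,   7.32]), array([0.05, 0.21, 0.12]))
```

>>> servo_tool([
  [[0.2, -1, 0.6, 0, 0.2, 0.1], [0.6, -3, 1.9, 0, 0.2, 0.1], [1, -5, 3.2, 0, 0.2, 0.1], [1.5, -7, 4.5, 0, 0.2, 0.1], [1.9, -9, 5.7, 0, 0.2, 0.1], [2.2, -10.6, 6.7, 0, 0.2, 0.1], [2.4, -11.55, 7.3, 0, 0.2, 0.1], [2.4, -11.55, 7.3, 0, 0.2, 0.1], [2.4, -11.55, 7.3, 0, 0.2, 0.1], [2.4, -11.55, 7.3, 0, 0.2, 0.1]],
])

```text
time: 14.02
tool_pos: [0.5895, 0.2127, 0.2959]
tcp_rot: [3.133, -0.216, 0.001]
wrist_force: [-0.3, 0.1, -0.1]
width: 0.698
```

```bash
python3 - <<'E'
from plan import *
a0=np.radians(-97.9);Rg=frame([0,0,-1],[np.cos(a0),np.sin(a0),0]);B=np.array([.5896,.2136,.215])
s,Rt=axes();print(s["time"],s["tool_pos"],delta(B,Rg))
t=viewer.read_camera("top");c=viewer.read_camera("side")
crop(c,225,100,325,260,4,"k1.png");crop(t,190,130,310,230,5,"k2.png")
E
```

```text
14.0167 [0.58946114 0.21266199 0.29593033] (array([-0.01, -0.1 ,  8.09]), array([ 0.05, -0.05,  0.02]))
```

View pics/k1.png

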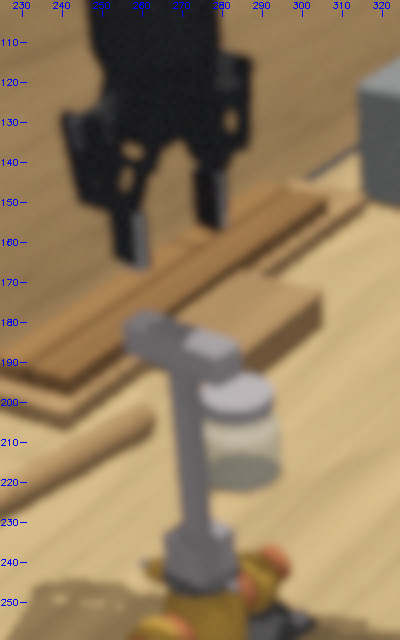

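View pics/k2.png

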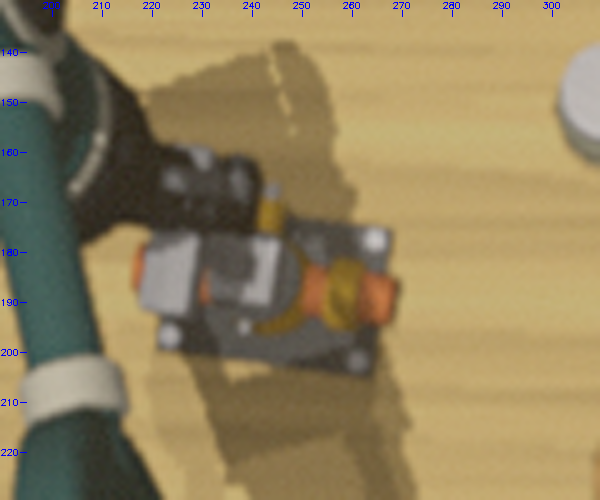

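>>> servo_tool([
  [[0, -0.05, 0.7, 0, 0, 0], [0, -0.1, 1.9, 0, 0, 0], [0, -0.1, 3.1, 0, 0, 0], [0, -0.1, 4.3, 0, 0, 0], [0, -0.1, 5.5, 0, 0, 0], [0, -0.1, 6.6, 0, 0, 0], [0, -0.1, 7.5, 0, 0, 0], [0, -0.1, 8.1, 0, 0, 0], [0, -0.1, 8.1, 0, 0, 0], [0, -0.1, 8.1, 0, 0, 0]],
])

```text
time: 14.95
tool_pos: [0.5899, 0.2134, 0.215]
tcp_rot: [3.133, -0.217, 0.001]
wrist_force: [-0.2, 0.4, 0.2]
width: 0.702
```

```bash
python3 - <<'E'
from plan import *
s,Rt=axes();print(s["time"],s["tool_pos"],s["wrist_force"])
c=viewer.read_camera("side");crop(c,225,120,325,260,5,"l1.png")
E
```

```text
14.95 [0.589859   0.21336987 0.21502794] [-0.20687927  0.35940608  0.15109122]
```

View pics/l1.png

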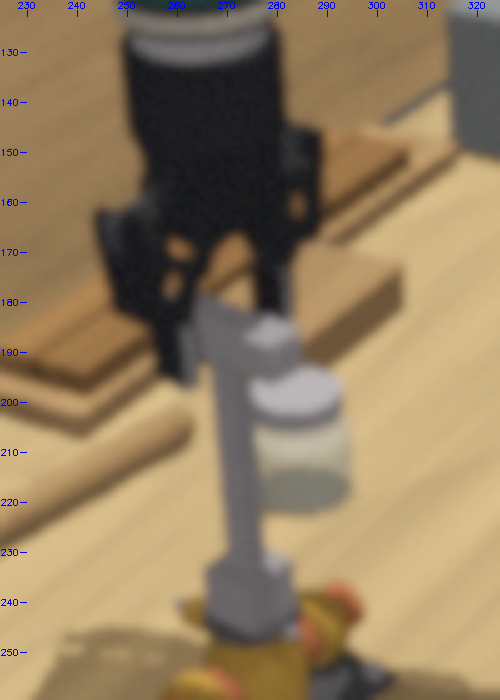

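The fingers straddle the crossbar with no contact. Closing at moderate force.

>>> servo_tool([
  [[0, 0, 0, 0, 0, 0], [0, 0, 0, 0, 0, 0], [0, 0, 0, 0, 0, 0], [0, 0, 0, 0, 0, 0], [0, 0, 0, 0, 0, 0], [0, 0, 0, 0, 0, 0], [0, 0, 0, 0, 0, 0]],
], claw=1.5, grip_force=60)

```text
time: 15.58
tool_pos: [0.5909, 0.2137, 0.2169]
tcp_rot: [-3.134, 0.217, -0.006]
wrist_force: [0.6, -0.5, 4.7]
width: 0.269
```

>>> servo_tool([
  [[0, 0, 0, 0, 0, -2], [0, 0, 0, 0, 0, -5], [0, 0, 0, 0, 0, -8], [0, 0, 0, 0, 0, -11], [0, 0, 0, 0, 0, -14], [0, 0, 0, 0, 0, -17], [0, 0, 0, 0, 0, -20], [0, 0, 0, 0, 0, -20]],
])

```text
time: 16.25
tool_pos: [0.5908, 0.2144, 0.217]
tcp_rot: [-3.123, -0.331, -0.006]
wrist_force: [-0.6, 0.7, 3.4]
width: 0.268
```

```bash
python3 - <<'E'
from plan import *
s,Rt=axes();print(s["time"],s["tool_pos"],s["wrist_force"],s["torque"],s["width"],s["q"].round(3))
c=viewer.read_camera("side");crop(c,225,120,325,260,5,"n1.png")
E
```

```text
16.25 [0.59077112 0.2143528  0.21699224] [-0.62164645  0.70736049  3.41519132] [ 0.58483908  0.13577641 -0.23466326] 0.26801645940276225 [0.308 0.183 1.728 0.    1.226 1.667]
```

View pics/n1.png

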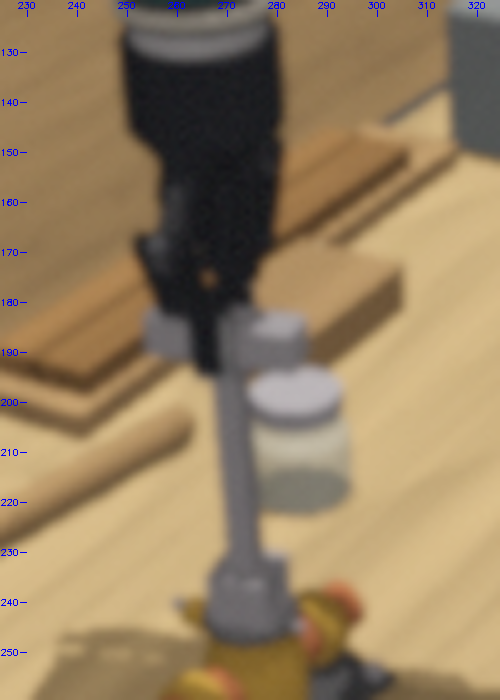

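The key turns with the gripper and the detent resists with about 0.23 N m. Continuing.

>>> servo_tool([
  [[0, 0, 0, 0, 0, -3], [0, 0, 0, 0, 0, -6], [0, 0, 0, 0, 0, -9], [0, 0, 0, 0, 0, -12], [0, 0, 0, 0, 0, -15], [0, 0, 0, 0, 0, -18], [0, 0, 0, 0, 0, -21], [0, 0, 0, 0, 0, -24], [0, 0, 0, 0, 0, -27], [0, 0, 0, 0, 0, -30], [0, 0, 0, 0, 0, -33], [0, 0, 0, 0, 0, -36], [0, 0, 0, 0, 0, -39], [0, 0, 0, 0, 0, -42], [0, 0, 0, 0, 0, -45], [0, 0, 0, 0, 0, -48], [0, 0, 0, 0, 0, -51], [0, 0, 0, 0, 0, -51]],
])

```text
time: 17.8
tool_pos: [0.5903, 0.2146, 0.2169]
tcp_rot: [-2.678, -1.641, -0.005]
wrist_force: [-1.9, 1.9, 3.0]
width: 0.274
```

```bash
python3 - <<'E'
from plan import *
s,Rt=axes();print(s["time"],s["tool_pos"],s["wrist_force"],s["torque"],s["width"],s["q"].round(3),np.degrees(2.02-s["q"][5]))
c=viewer.read_camera("side");t=viewer.read_camera("top");crop(c,225,120,325,260,5,"o1.png");crop(t,200,140,300,220,7,"o2.png")
E
```

```text
17.8 [0.5902804  0.21464087 0.21693237] [-1.9454884   1.85800152  3.04715549] [0.52506788 0.55155764 0.0521959 ] 0.27398568078931446 [3.090e-01 1.830e-01 1.728e+00 1.000e-03 1.227e+00 7.790e-01] 71.08076125861926
```

View pics/o1.png

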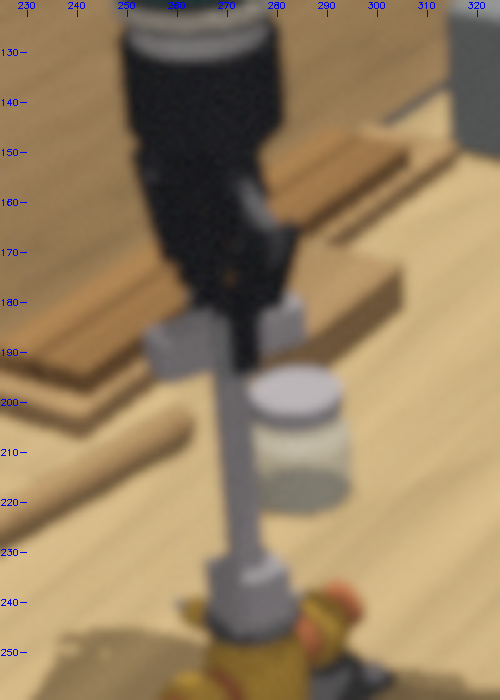

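View pics/o2.png

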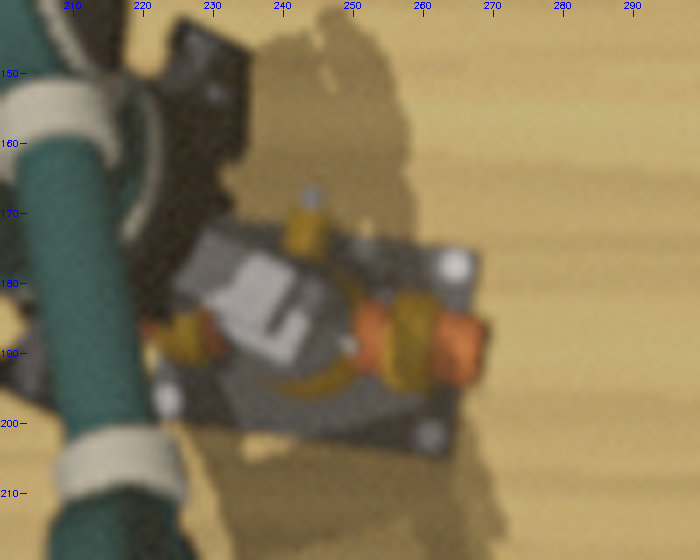

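The torque has reversed, so it is past the crest. A little more to reach the stop.

>>> servo_tool([
  [[0, 0, 0, 0, 0, -1.5], [0, 0, 0, 0, 0, -3], [0, 0, 0, 0, 0, -4.5], [0, 0, 0, 0, 0, -6], [0, 0, 0, 0, 0, -6], [0, 0, 0, 0, 0, -6]],
])

```text
time: 18.4
tool_pos: [0.5903, 0.2147, 0.2169]
tcp_rot: [-2.592, -1.775, -0.005]
wrist_force: [-0.3, 0.8, 3.5]
width: 0.27
```

```bash
python3 - <<'E'
from plan import *
s,Rt=axes();print(s["time"],s["tool_pos"],s["wrist_force"],s["torque"],s["width"],np.degrees(2.02-s["q"][5]))
E
```

```text
18.4 [0.59032208 0.2147064  0.21691686] [-0.30232073  0.84290901  3.50085411] [0.44876947 0.38195868 0.05247607] 0.2701251292653924 76.90674202368014
```

>>> servo_tool([
  [[0, 0, 0, 0, 0, -1], [0, 0, 0, 0, 0, -2], [0, 0, 0, 0, 0, -3], [0, 0, 0, 0, 0, -4], [0, 0, 0, 0, 0, -4], [0, 0, 0, 0, 0, -4]],
])

```text
time: 18.9
tool_pos: [0.59, 0.2148, 0.2169]
tcp_rot: [-2.528, -1.865, -0.005]
wrist_force: [-2.5, 2.7, 3.7]
width: 0.271
```

```bash
python3 - <<'E'
from plan import *
s,Rt=axes();print(s["time"],s["tool_pos"],s["wrist_force"],s["torque"],s["width"],np.degrees(2.02-s["q"][5]))
E
```

```text
18.9 [0.59003152 0.21481945 0.21693087] [-2.4771706   2.65173053  3.66609888] [ 0.64463729  0.82923749 -0.04172269] 0.27113906416244027 80.91279998962506
```

The torque turns resistive again at about 81°, which is the stop less the socket play. Releasing and rising straight up.

>>> servo_tool([
  [[0, 0, 0, 0, 0, 0], [0, 0, 0, 0, 0, 0], [0, 0, 0, 0, 0, 0], [0, 0, 0, 0, 0, 0], [0, 0, 0, 0, 0, 0], [0, 0, 0, 0, 0, 0], [0, 0, 0, 0, 0, 0]],
], claw=7)

```text
time: 19.48
tool_pos: [0.5901, 0.2147, 0.2169]
tcp_rot: [-2.528, -1.865, -0.005]
wrist_force: [0.3, -0.7, 0.3]
width: 0.82
```

>>> servo_tool([
  [[0, 0, -0.5, 0, 0, 0], [0, 0, -1.5, 0, 0, 0], [0, 0, -3, 0, 0, 0], [0, 0, -5, 0, 0, 0], [0, 0, -7, 0, 0, 0], [0, 0, -9, 0, 0, 0], [0, 0, -11, 0, 0, 0], [0, 0, -11, 0, 0, 0], [0, 0, -11, 0, 0, 0]],
])

```text
time: 20.23
tool_pos: [0.5909, 0.2148, 0.3298]
tcp_rot: [2.527, 1.864, 0.012]
wrist_force: [-0.4, 0.3, -0.6]
width: 0.816
```

>>> servo_tool([
  [[0.3, 1, 0, 0, 0, 0], [1, 3, 0, 0, 0, 0], [1.6, 5, 0, 0, 0, 0], [2.2, 7, 0, 0, 0, 0], [3, 9, 0, 0, 0, 0], [3.6, 11, 0, 0, 0, 0], [4.2, 13, 0, 0, 0, 0], [4.2, 13, 0, 0, 0, 0], [4.2, 13, 0, 0, 0, 0]],
])

```text
time: 20.98
tool_pos: [0.728, 0.2161, 0.3275]
tcp_rot: [-2.529, -1.864, -0.006]
wrist_force: [-0.9, 0.0, -0.6]
width: 0.818
```

```bash
python3 - <<'E'
from chk import *
import m2,pickle
s,Rt=axes();print(s["time"],s["tool_pos"],s["wrist_force"])
c=viewer.read_camera("side");t=viewer.read_camera("top");pickle.dump((t,c),open("c9.pkl","wb"))
m2.run("c9.pkl",.246,(205,155,245,200))
crop(c,225,120,325,260,5,"q1.png");cv2.imwrite("pics/q2.png",t["color"][:,:,::-1])
E
```

```text
20.9833 [0.72798611 0.21605444 0.32751409] [-0.90026574  0.00851235 -0.64884245]
centre px [235.44 177.16] world [0.5847 0.1875 0.246 ] sides [0.0103 0.02   0.0103 0.02  ] ang [ -14.9 -106.1  165.    73.9]
```

View pics/q1.png

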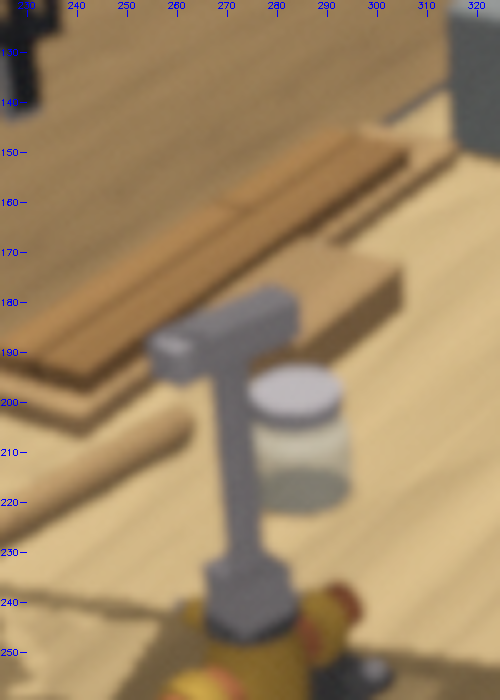

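View pics/q2.png

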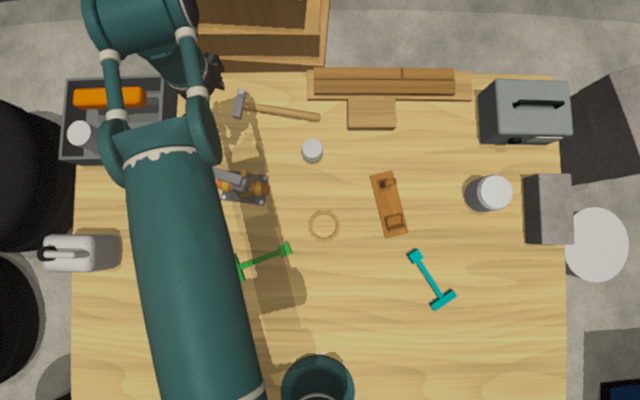

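The key stands with its crossbar swung round, and the jar (312,150), tin (490,193) and look-alikes have not moved. The arm hides the bar and the spray can from above, so I'll swing it aside for a final check.

```bash
python3 - <<'E'
from plan import *
s,Rt=axes();print(delta([.5,-.15,.36],Rt))
E
```

```text
(array([-41.7 , -10.86,  -3.29]), array([0., 0., 0.]))
```

>>> servo_tool([
  [[-0.5, -0.1, -1, 0, 0, 0], [-2, -0.5, -2.5, 0, 0, 0], [-5, -1.3, -3.3, 0, 0, 0], [-8, -2.1, -3.3, 0, 0, 0], [-11, -2.9, -3.3, 0, 0, 0], [-14, -3.7, -3.3, 0, 0, 0], [-17, -4.4, -3.3, 0, 0, 0], [-20, -5.2, -3.3, 0, 0, 0], [-23, -6, -3.3, 0, 0, 0], [-26, -6.8, -3.3, 0, 0, 0], [-29, -7.6, -3.3, 0, 0, 0], [-32, -8.3, -3.3, 0, 0, 0], [-35, -9.1, -3.3, 0, 0, 0], [-38, -9.9, -3.3, 0, 0, 0], [-40.5, -10.6, -3.3, 0, 0, 0], [-41.7, -10.9, -3.3, 0, 0, 0], [-41.7, -10.9, -3.3, 0, 0, 0], [-41.7, -10.9, -3.3, 0, 0, 0]],
])

```text
time: 22.58
tool_pos: [0.4992, -0.1498, 0.361]
tcp_rot: [2.529, 1.863, 0.011]
wrist_force: [0.7, -0.1, -0.0]
width: 0.822
```

```bash
python3 - <<'E'
from chk import *
import m2,pickle
s,Rt=axes();print(s["time"],s["tool_pos"],s["wrist_force"])
c=viewer.read_camera("side");t=viewer.read_camera("top");pickle.dump((t,c),open("ca.pkl","wb"))
m2.run("ca.pkl",.246,(195,150,238,200))
crop(t,200,150,280,210,8,"r1.png");cv2.imwrite("pics/r2.png",np.vstack([t["color"][120:280,:,::-1]]))
crop(c,225,160,325,290,4,"r3.png",np.array([SP-[0,0,.02],SP+[0,0,.158]]))
E
```

```text
22.5833 [ 0.49923737 -0.14975425  0.36100213] [ 0.71150237 -0.1257528  -0.04561341]
centre px [223.71 174.87] world [0.5902 0.215  0.246 ] sides [0.0243 0.0748 0.0241 0.0746] ang [ -15.9 -107.5  163.7   72.7]
```

View pics/r1.png

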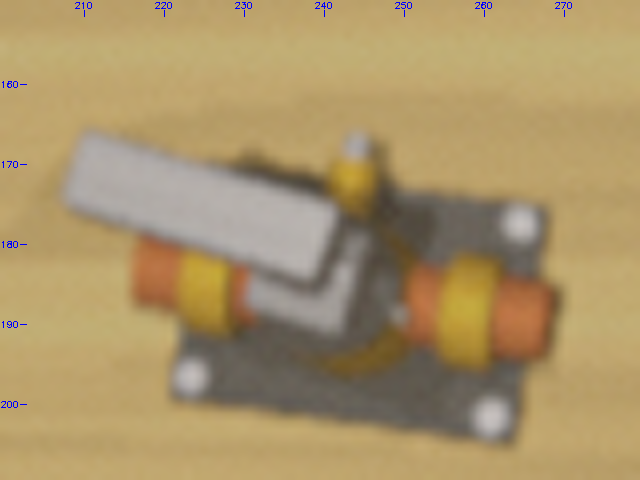

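View pics/r2.png

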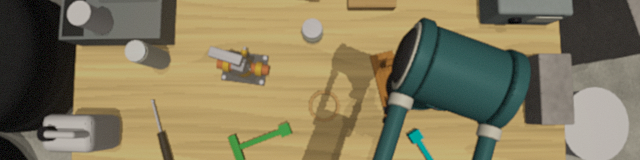

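View pics/r3.png

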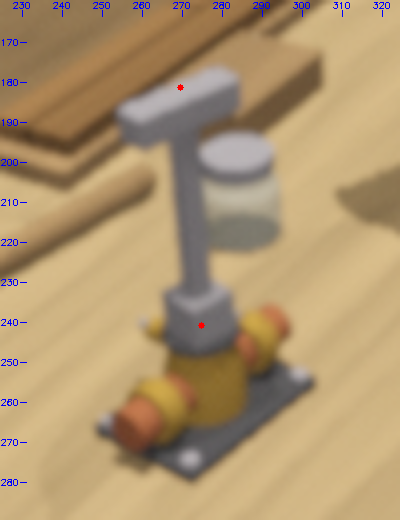

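```bash
python3 - <<'E'
from plan import *
t=viewer.read_camera("top")
for p in((238.4,195),(249.5,189)):
    v=(onz(t,p,.068)-SP)[:2];print(np.hypot(*v),np.degrees(np.arctan2(v[1],v[0])))
E
```

```text
0.028888486636250994 170.62419547989816
0.028665676816415016 -114.3708020044645
```

The collar's marker screw has turned 75° (1.31 rad), so the spindle is at its stop. The bar-top centre is within about 2 mm of the axis. Handing in.

```bash
python3 -c "
from workcell import finish_job
print(finish_job())"
```

```text
the job is handed in; nothing more can be done
None
```

I took the steel key from its rest, stood it on the spindle and let go. Then I gripped it afresh by the crossbar from above and turned it anticlockwise past the detent to the stop. I handed the job in after about 23 s with the arm clear; no verdict was reported.

- **Seating:** the last lowering met 12 N of upward force and a few newtons sideways. On release the force went to zero. The bar top was about 1 mm from the spindle axis and the socket looked fully down on the collar.
- **Turn:** the gripper turned 81°, and the detent torque rose, then reversed, then became resistive again. The collar's marker screw moved 75° (1.31 rad), which matches the stop at 1.3. The crossbar shows 81°, and I put the 6° difference down to play in the socket.
- **End state:** the key is upright, with the bar-top centre within 2 mm of the axis by camera.
- **Other objects:** in the last pictures the jar and spray can stand where they were. The paint tin was hidden by the arm in the final view but had not moved in the one before.
- **Disagreements:** robot and camera positions differed by 1 to 2 mm, within the stated calibration. My first by-eye side-view pick of the spindle top was about 1.3 pixels off; I did not use it.

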